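Put the glue bottles back in their hinged case

TASK

Put the glue bottles away: lift the plywood case's lid all the way open until it rests on its stop and let go, stand every tipped glue bottle upright in the case's lane next to the bottle already in there, and only once they all stand, with the lid still resting open and nothing held, swing the lid fully shut over them. All the bottles, the blue one too, must end up standing in the shut case; leave the lamp foot, the tape roll and the remote control alone.

Things in the scene. Friction and masses are not known exactly. Their poses are not given: they have to be found in the camera images.
- case: The plywood glue case's tray, fixed to the bench: 150 mm deep (x) by 324 mm wide (y) outside, walls 45 mm high; inside, between two solid rails as high as the walls, runs a lane 76 mm wide (x within 38 mm) and 312 mm long, its floor 6 mm above the bench. Origin at the centre of its underside. The lane (y) runs away from or towards the robot; x points from the front (lid tab side, the robot's right) to the hinge side.
- lid (a joint): Angle of the case's hood lid: 0 shut, 1.55 rad fully open against its stop. The lid turns about the tray's y direction at the top of its hinge-side wall; its front rises first and swings over towards the tray's +x. It weighs 0.4 kg and is lightly damped: below about 0.95 rad it falls shut, above that it falls open on to the stop and stays there.
- lid_tab (a point): Grip point of the orange lid tab, a fin sticking 48 mm straight out of the middle of the hood's front panel, 18 mm thick along y, 26 mm high; this point is on its middle plane, 32 mm out from the panel: at x = -182, z = 58 mm in the frame of lid_hinge (104 mm above the bench when shut). Pinch it from above with the fingers closing along y; it can turn between them as the lid swings.
- lid_hinge (a point): Point on the hinge axis, mid-width, at the top of the tray's hinge-side wall (45.5 mm above the bench); its axes are the lid's own: they equal the tray's when shut, and turn with the lid about y. The hood is 150 x 324 x 95 mm high, walls 5 mm, open below; fully open, its top panel stands upright and it lies beyond the hinge.
- spot0 (a point): Centre of blue square mark 0 (50 x 50 mm, painted) on the tray floor, one of four 74 mm apart in a row centred in the tray, numbered towards the tray's +y; a bottle stood on each leaves 30 mm between bottles. A bottle already standing in the case covers its mark.
- spot1 (a point): Centre of blue square mark 1 (50 x 50 mm, painted) on the tray floor, one of four 74 mm apart in a row centred in the tray, numbered towards the tray's +y; a bottle stood on each leaves 30 mm between bottles. A bottle already standing in the case covers its mark.
- spot2 (a point): Centre of blue square mark 2 (50 x 50 mm, painted) on the tray floor, one of four 74 mm apart in a row centred in the tray, numbered towards the tray's +y; a bottle stood on each leaves 30 mm between bottles. A bottle already standing in the case covers its mark.
- spot3 (a point): Centre of blue square mark 3 (50 x 50 mm, painted) on the tray floor, one of four 74 mm apart in a row centred in the tray, numbered towards the tray's +y; a bottle stood on each leaves 30 mm between bottles. A bottle already standing in the case covers its mark.
- tipped0: Yellow-banded glue bottle: white body 44 x 44 mm, 80 mm long, with a yellow label band, a weighted black foot (mass centre 21 mm above the underside) and a yellow cap 24 mm wide on the last 35 mm; 115 mm long in all, 0.1 to 0.2 kg. Origin at the middle of the square body, 40 mm from the underside; z runs from underside to cap, x and y square to the flat sides. Starts lying on a flat side on the bench. May be absent.
- tipped1: Red-banded glue bottle: white body 44 x 44 mm, 80 mm long, with a red label band, a weighted black foot (mass centre 21 mm above the underside) and a red cap 24 mm wide on the last 35 mm; 115 mm long in all, 0.1 to 0.2 kg. Origin at the middle of the square body, 40 mm from the underside; z runs from underside to cap, x and y square to the flat sides. Starts lying on a flat side on the bench. May be absent.
- tipped2: Green-banded glue bottle: white body 44 x 44 mm, 80 mm long, with a green label band, a weighted black foot (mass centre 21 mm above the underside) and a green cap 24 mm wide on the last 35 mm; 115 mm long in all, 0.1 to 0.2 kg. Origin at the middle of the square body, 40 mm from the underside; z runs from underside to cap, x and y square to the flat sides. Starts lying on a flat side on the bench. May be absent.
- neighbour0: Blue-banded glue bottle: white body 44 x 44 mm, 80 mm long, with a blue label band, a weighted black foot (mass centre 21 mm above the underside) and a blue cap 24 mm wide on the last 35 mm; 115 mm long in all, 0.1 to 0.2 kg. Origin at the middle of the square body, 40 mm from the underside; z runs from underside to cap, x and y square to the flat sides. Stands on mark 0 in the case from the start; exactly one of the four blue ones is present.
- neighbour1: Blue-banded glue bottle: white body 44 x 44 mm, 80 mm long, with a blue label band, a weighted black foot (mass centre 21 mm above the underside) and a blue cap 24 mm wide on the last 35 mm; 115 mm long in all, 0.1 to 0.2 kg. Origin at the middle of the square body, 40 mm from the underside; z runs from underside to cap, x and y square to the flat sides. Stands on mark 1 in the case from the start; exactly one of the four blue ones is present.
- neighbour2: Blue-banded glue bottle: white body 44 x 44 mm, 80 mm long, with a blue label band, a weighted black foot (mass centre 21 mm above the underside) and a blue cap 24 mm wide on the last 35 mm; 115 mm long in all, 0.1 to 0.2 kg. Origin at the middle of the square body, 40 mm from the underside; z runs from underside to cap, x and y square to the flat sides. Stands on mark 2 in the case from the start; exactly one of the four blue ones is present.
- neighbour3: Blue-banded glue bottle: white body 44 x 44 mm, 80 mm long, with a blue label band, a weighted black foot (mass centre 21 mm above the underside) and a blue cap 24 mm wide on the last 35 mm; 115 mm long in all, 0.1 to 0.2 kg. Origin at the middle of the square body, 40 mm from the underside; z runs from underside to cap, x and y square to the flat sides. Stands on mark 3 in the case from the start; exactly one of the four blue ones is present.
- lampfoot: Bystander: three-legged plywood lamp foot about 125 mm across and 130 mm high, origin at the centre of its underside; leave it alone.
- tape: Bystander: cardboard-coloured roll of tape lying flat, 100 mm across, 24 mm high, origin at the centre of its underside; leave it alone.
- remote: Bystander: white remote control 45 x 140 x 18 mm, origin at the centre of its underside; leave it alone.
There are look-alikes about, which are no part of the job. What is shaped like the tipped2 but orange or purple is not meant. Leave any orange look-alike of the tipped1 alone.

How it is judged:
On the way, in this order (a step that is already met when the one before it is completed fails the run):
1. the lid rests open on its stop, let go (value of joint lid above 1.5 rad and contact force between the fingers and lid below 0.3 N), for 0.3 s.
2. all bottles stand upright in the tray, let go, with the lid still resting open (all of step 1 and x of tipped0 in the frame of case between -0.03 and 0.03 m and y of tipped0 in the frame of case between -0.14 and 0.14 m and z of tipped0 in the frame of case between 0.038 and 0.054 m and angle between each of tipped0, tipped1, tipped2, neighbour0, neighbour1, neighbour2, neighbour3's own z axis and vertical below 0.12 rad and x of tipped1 in the frame of case between -0.03 and 0.03 m and y of tipped1 in the frame of case between -0.14 and 0.14 m and z of tipped1 in the frame of case between 0.038 and 0.054 m and x of tipped2 in the frame of case between -0.03 and 0.03 m and y of tipped2 in the frame of case between -0.14 and 0.14 m and z of tipped2 in the frame of case between 0.038 and 0.054 m and x of neighbour0 in the frame of case between -0.03 and 0.03 m and y of neighbour0 in the frame of case between -0.14 and 0.14 m and z of neighbour0 in the frame of case between 0.038 and 0.054 m and x of neighbour1 in the frame of case between -0.03 and 0.03 m and y of neighbour1 in the frame of case between -0.14 and 0.14 m and z of neighbour1 in the frame of case between 0.038 and 0.054 m and x of neighbour2 in the frame of case between -0.03 and 0.03 m and y of neighbour2 in the frame of case between -0.14 and 0.14 m and z of neighbour2 in the frame of case between 0.038 and 0.054 m and x of neighbour3 in the frame of case between -0.03 and 0.03 m and y of neighbour3 in the frame of case between -0.14 and 0.14 m and z of neighbour3 in the frame of case between 0.038 and 0.054 m and contact force between the fingers and tipped0 below 0.3 N and contact force between the fingers and tipped1 below 0.3 N and contact force between the fingers and tipped2 below 0.3 N and contact force between the fingers and neighbour0 below 0.3 N and contact force between the fingers and neighbour1 below 0.3 N and contact force between the fingers and neighbour2 below 0.3 N and contact force between the fingers and neighbour3 below 0.3 N), for 0.3 s.
At the end, for the whole second after the job is handed in: The lid is shut (within 0.04 rad) and every bottle present stands upright (within 0.12 rad) on the tray's floor inside the case, all at rest (value of joint lid below 0.04 rad and velocity of joint lid below 0.05 rad/s and x of tipped0 in the frame of case between -0.03 and 0.03 m and y of tipped0 in the frame of case between -0.14 and 0.14 m and z of tipped0 in the frame of case between 0.038 and 0.054 m and angle between each of tipped0, tipped1, tipped2, neighbour0, neighbour1, neighbour2, neighbour3's own z axis and vertical below 0.12 rad and x of tipped1 in the frame of case between -0.03 and 0.03 m and y of tipped1 in the frame of case between -0.14 and 0.14 m and z of tipped1 in the frame of case between 0.038 and 0.054 m and x of tipped2 in the frame of case between -0.03 and 0.03 m and y of tipped2 in the frame of case between -0.14 and 0.14 m and z of tipped2 in the frame of case between 0.038 and 0.054 m and x of neighbour0 in the frame of case between -0.03 and 0.03 m and y of neighbour0 in the frame of case between -0.14 and 0.14 m and z of neighbour0 in the frame of case between 0.038 and 0.054 m and x of neighbour1 in the frame of case between -0.03 and 0.03 m and y of neighbour1 in the frame of case between -0.14 and 0.14 m and z of neighbour1 in the frame of case between 0.038 and 0.054 m and x of neighbour2 in the frame of case between -0.03 and 0.03 m and y of neighbour2 in the frame of case between -0.14 and 0.14 m and z of neighbour2 in the frame of case between 0.038 and 0.054 m and x of neighbour3 in the frame of case between -0.03 and 0.03 m and y of neighbour3 in the frame of case between -0.14 and 0.14 m and z of neighbour3 in the frame of case between 0.038 and 0.054 m and linear speed of each of tipped0, tipped1, tipped2, neighbour0, neighbour1, neighbour2, neighbour3 below 0.03 m/s); the robot touches nothing.
It fails at once if the lamp foot is shifted by more than 40 mm or knocked over (distance of lampfoot from where it was at the start of the episode above 0.04 m or angle between lampfoot's own z axis and vertical above 0.4 rad).
It fails at once if the tape roll is shifted by more than 40 mm or knocked over (distance of tape from where it was at the start of the episode above 0.04 m or angle between tape's own z axis and vertical above 0.4 rad).
It fails at once if the remote control is shifted by more than 40 mm or knocked over (distance of remote from where it was at the start of the episode above 0.04 m or angle between remote's own z axis and vertical above 0.4 rad).
Of tipped0, tipped1, tipped2 only 2 to 3 are there at a start; the rules pass over those that are not, and their reading is None.
Of neighbour0, neighbour1, neighbour2, neighbour3 only 1 to 1 are there at a start; the rules pass over those that are not, and their reading is None.
At some moment in a run one of tipped0, tipped1, tipped2 may be knocked a few centimetres aside while the robot is not near it.
Once in a run the grip may slacken for a moment while it holds something.
It also fails if it takes over 210 s, if anything falls off the work surface, if the arm or the gripper's body presses on something with over 40 N, if the wrist force passes 120 N, or if a joint passes its speed limit or range.

ROBOT

A 6-joint arm with a two-finger parallel gripper is mounted at the origin on the work surface. World frame = base frame: x ahead of the robot, y to its left, z up, the work surface at z = 0. Lengths are in m, angles in rad, forces in N, time in s.
With the tool pointing down it reaches from about 0.35 to 0.775 m from the base axis. Payload 7.3 kg.
Tool frame: the origin (TCP) lies between the finger pads; the fingertips stand 8 mm ahead of it and the grasp point (between the pads) lies 11 mm behind it (robot.nose_length is the distance from the TCP to the fingertips, in m); z points along the fingers, y is the line along which they close (so a half turn about z gives the same grasp; the last joint's range is limited). The gripper opens to 92 mm and grips with 3 to 60 N. Pads are 19 mm wide; open, the fingers measure 130 mm over their backs; the gripper's body (75 mm by 190 mm) begins 47 mm behind the grasp point.
Start: joints at [1.166, 0.342, 1.524, -0, 1.275, -0.146], TCP at [0.134, 0.508, 0.235] pointing down, gripper open.
Joint ranges: [-2.53, 2.53], [-0.77, 2.02], [0.04, 2.7], [-1, 4.14], [0.28, 2.66], [-3.11, 3.11]. Speed limits (rad/s): [2.57, 2.57, 3.14, 3.14, 3.14, 3.14].

INTERFACE

Orientations are given as [roll, pitch, yaw] about the fixed x, y, z axes, in that order (R = Rz(yaw) Ry(pitch) Rx(roll)).
In Python, from cell import robot gives the robot as it stands. The module is installed in compiled form; this text tells all that it offers.
- The arm moves only by the shell command python3 -m jog 'ROWS' [FORCE]. ROWS is JSON, a list that holds one entry, the list of rows, each a list of 5 numbers: the gripper's target within -1 to 1 (fully open at 1, half-way at 0, shut at -1), then the shift along the tool's x, y, z in m, then the turn about the tool's z in rad. A call has 1 to 5 rows; each row is the pose to reach, as a shift and turn from the pose commanded when the call began, along the tool's axes at that moment; what a row does not reach only later rows make up. A row lasts 1/12 s, in which the tool goes at most 41.7 mm and 7.16 degrees, less where a joint would pass 70% of its speed; a pose out of reach is approached as far as the arm can. A call with a gripper value outside its range is refused whole. The fingers move at their own pace and stop on an object; FORCE is the grip in N (left out, the last holds). Time passes only in rows, so rows that repeat a pose let the fingers close. It gives the time, the measured TCP pose, the force, the opening and the grip force at its end, in the units of the state.
- robot.observe(): the state, without advancing time (a new reading comes with each control period).
- robot.read_camera(name): name is "side" or "top"; returns the picture (384x512x3 uint8, red, green, blue); there is no depth.
- robot.camera_model(name): a dict with "camera_matrix" (3x3 intrinsics, pixels), "dist_coeffs" ([k1, k2, p1, p2, k3] as OpenCV has them; the pictures are not rectified), "position" and "attitude" of the camera in the world. Camera axes: x right, y down, z forward; pixel columns grow to the right and rows downward; lengths in m; the calibration is good to about 2 mm. A picture is of the moment at which its call begins. camera_model takes no time and is no camera call.
- robot.hand_in(): hands the job in; it is judged then, once.
The state is a dict: "time": time; "qpos": joint angles; "qvel": joint speeds; "joint_efforts": joint torques, N m; "tool_pos": TCP position; "tool_rot": TCP orientation; "contact_force": force on the tool from outside, world axes, zero at the start; "torque": the same for the moment, N m; "opening": finger opening in m; "grip_force": force on a finger pad.
Only numpy, scipy, OpenCV 4.12 (cv2) and the standard library are available. Lean on these libraries where they do the work, as an engineer would, in place of code of your own. Each camera call takes 0.05 s, during which the arm holds its last target. There are 200 camera calls.

## Working session

There is one attempt and no reset: what is moved stays moved. The work goes in short steps, Python scripts to look and compute and a shell command to move; the robot and the scene stay as the last step left them, time stands still between calls to the robot, and variables do not carry over. Pictures are saved under pics/ and viewed, at most 14 in all, crops included, and the job is handed in when it is done.

```bash
mkdir -p pics; cat > h.py <<'E'
import numpy as np, cv2
from cell import robot
def save(name,fn):
    im=robot.read_camera(name); cv2.imwrite('pics/'+fn,im[:,:,::-1]); return im
E
python3 - <<'E'
from h import *
for n in('top','side'):
    save(n,n+'0.png'); print(robot.camera_model(n))
print(robot.observe())
E
```

```text
{'camera_matrix': array([[365.39717959,   0.        , 250.81632692],
       [  0.        , 365.39717959, 193.90914473],
       [  0.        ,   0.        ,   1.        ]]), 'dist_coeffs': array([-0.11653024,  0.        ,  0.        ,  0.        ,  0.        ]), 'position': array([ 0.34948981, -0.07157135,  1.01697372]), 'attitude': array([-2.94128260e+00,  2.17344919e-03, -1.49680663e+00])}
{'camera_matrix': array([[412.25210989,   0.        , 249.69488465],
       [  0.        , 412.25210989, 184.91862413],
       [  0.        ,   0.        ,   1.        ]]), 'dist_coeffs': array([-0.06832772,  0.        ,  0.        ,  0.        ,  0.        ]), 'position': array([0.67659011, 0.51588282, 1.05044424]), 'attitude': array([-2.59791176, -0.01514295,  2.92968777])}
{'time': 0.1, 'qpos': array([ 1.16601430e+00,  3.42665303e-01,  1.52489554e+00,  9.02535305e-06,
        1.27537171e+00, -1.46012794e-01]), 'qvel': array([-5.22155347e-04,  8.66056921e-04, -1.42435720e-03,  2.16201366e-03,
        8.84697412e-05, -1.58730830e-04]), 'joint_efforts': array([ 1.25559502e-03, -4.32011926e+01, -2.44689399e+01,  7.18355994e-02,
        5.26324112e-02, -4.84924237e-05]), 'tool_pos': array([0.13419321, 0.50721728, 0.23411714]), 'tool_rot': array([-3.14026827e+00, -2.03486666e-04,  2.88282065e+00]), 'contact_force': array([ 0.25273932,  0.93264972, -0.29475834]), 'torque': array([-0.01351252, -0.0091655 , -0.00163892]), 'grip_force': 0.0, 'opening': 0.09182160770808363}
```

View pics/top0.png

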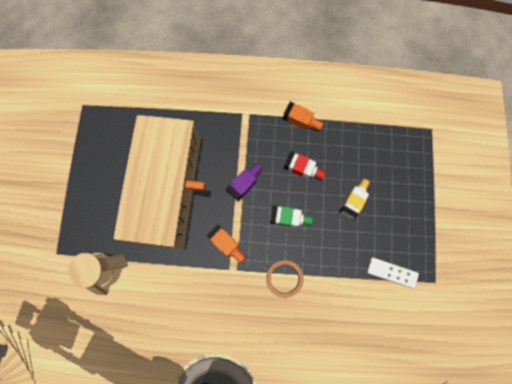

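View pics/side0.png

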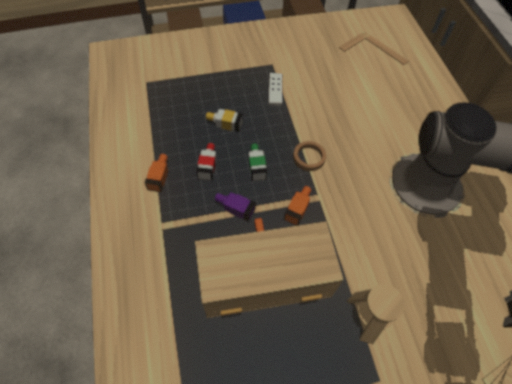

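The top view shows the case at the left, with its orange tab at (195,185). The candidates on the mat are:
- red at (305,165), yellow at (357,198) and green at (290,216), each a white body with a coloured band. These are the ones meant.
- two orange at (303,117) and (227,243), and one purple at (245,181). They have wholly coloured bodies, so they are look-alikes to leave.

The side view agrees: yellow (225,119), red (206,160), green (258,160).

```bash
cat >> h.py <<'E'
from scipy.spatial.transform import Rotation as Ro
CM={n:robot.camera_model(n) for n in('top','side')}
def ray(n,p):
    c=CM[n]; u=cv2.undistortPoints(np.array([[p]],float),c['camera_matrix'],c['dist_coeffs'])[0,0]
    return np.array(c['position']),Ro.from_euler('xyz',c['attitude']).as_matrix()@np.array([u[0],u[1],1.])
def plane(n,p,z):
    o,d=ray(n,p); return o+d*(z-o[2])/d[2]
def tri(pt,ps):
    o1,d1=ray('top',pt);o2,d2=ray('side',ps)
    s=np.linalg.lstsq(np.c_[d1,-d2],o2-o1,rcond=None)[0]
    a,b=o1+d1*s[0],o2+d2*s[1]; return (a+b)/2,np.linalg.norm(a-b)
def proj(n,P):
    c=CM[n];R=Ro.from_euler('xyz',c['attitude']).as_matrix().T
    return cv2.projectPoints(np.array(P,float).reshape(-1,1,3),cv2.Rodrigues(R)[0],-R@np.array(c['position']),c['camera_matrix'],c['dist_coeffs'])[0][:,0]
COL={'red':[(172,180),(0,4)],'yellow':[(21,33)],'green':[(50,85)],'orange':[(5,14)],'blue':[(100,125)]}
def blobs(im,col,smin=130,vmin=60,amin=12):
    h=cv2.cvtColor(im,cv2.COLOR_RGB2HSV); m=0
    for lo,hi in COL[col]: m=m|cv2.inRange(h,(lo,smin,vmin),(hi,255,255))
    n,l,st,ce=cv2.connectedComponentsWithStats(m)
    return sorted([(int(st[i,4]),ce[i].round(1).tolist()) for i in range(1,n) if st[i,4]>=amin],reverse=True)
E
python3 - <<'E'
from h import *
for n in('top','side'):
    im=cv2.imread(f'pics/{n}0.png')[:,:,::-1].copy()
    for c in('red','yellow','green','orange'): print(n,c,blobs(im,c)[:6])
    seed={'top':(155,180),'side':(265,265)}[n]
    b=cv2.GaussianBlur(im,(3,3),0); m=np.zeros((386,514),np.uint8)
    cv2.floodFill(b,m,seed,0,(9,)*3,(9,)*3,4|(255<<8)|cv2.FLOODFILL_MASK_ONLY)
    k=cv2.morphologyEx(m[1:-1,1:-1],cv2.MORPH_CLOSE,np.ones((5,5)));k=cv2.morphologyEx(k,cv2.MORPH_OPEN,np.ones((5,5)))
    ct=max(cv2.findContours(k,0,1)[0],key=cv2.contourArea)
    q=cv2.approxPolyDP(cv2.convexHull(ct),5,True)[:,0]; print(n,cv2.contourArea(ct),q.tolist())
    if n=='top':
        for p in q: print(p,plane('top',p,.1405).round(3))
E
```

```text
top red [(211, [300.1, 164.6]), (78, [319.7, 173.8])]
top yellow [(184, [355.4, 200.6]), (51, [364.5, 182.9])]
top green [(154, [286.0, 216.3]), (51, [307.8, 219.8])]
top orange [(567, [303.0, 117.6]), (567, [226.9, 244.5]), (467, [482.7, 4.4]), (189, [194.2, 185.0])]
top 186184.5 [[511, 0], [511, 383], [33, 383], [0, 319], [0, 0]]
[511   0] [ 1.21  -0.829  0.141]
[511 383] [ 0.099 -0.732  0.141]
[ 33 383] [0.025 0.432 0.141]
[  0 319] [0.165 0.541 0.141]
[0 0] [1.088 0.775 0.141]
side red [(136, [206.3, 160.2]), (44, [210.4, 145.7])]
side yellow [(146, [227.2, 117.9]), (48, [209.3, 115.1])]
side green [(87, [256.5, 160.7]), (16, [254.1, 146.1])]
side orange [(439, [299.9, 201.0]), (426, [158.1, 169.1]), (111, [258.7, 224.5]), (70, [291.3, 219.3]), (62, [152.4, 186.9])]
side 194465.5 [[511, 46], [511, 383], [0, 383], [0, 0], [474, 0]]
```

```bash
python3 - <<'E'
from h import *
res={}
for n,(x0,y0,x1,y1) in {'top':(95,109,215,255),'side':(175,215,345,325)}.items():
    im=cv2.imread(f'pics/{n}0.png'); v=cv2.cvtColor(im,cv2.COLOR_BGR2HSV)[:,:,2]
    r=v[y0:y1,x0:x1]; t=cv2.threshold(r,135 if n=='top' else 110,255,0)[1]
    t=cv2.morphologyEx(t,cv2.MORPH_OPEN,np.ones((7,7)))
    ct=max(cv2.findContours(t,0,1)[0],key=cv2.contourArea)
    hull=cv2.convexHull(ct); e=2
    q=cv2.approxPolyDP(hull,4,True)[:,0]+[x0,y0]
    print(n,cv2.contourArea(ct),q.tolist(), cv2.minAreaRect(hull))
    for p in q: print(p,plane(n,p,.1405).round(3))
print('tab',tri([194.2,185],[258.7,224.5]))
for c,a,b in (('red',[300.1,164.6],[206.3,160.2]),('redcap',[319.7,173.8],[210.4,145.7]),('yel',[355.4,200.6],[227.2,117.9]),('yelcap',[364.5,182.9],[209.3,115.1]),('grn',[286,216.3],[256.5,160.7]),('grncap',[307.8,219.8],[254.1,146.1])):
    P,e=tri(a,b); print(c,P.round(4),round(e,4),plane('top',a,.03)[:2].round(4))
crops=[cv2.imread('pics/top0.png')[100:260,100:220],cv2.imread('pics/top0.png')[100:260,200:400]]
cv2.imwrite('pics/crop1.png',cv2.resize(np.hstack(crops),None,fx=2.5,fy=2.5,interpolation=cv2.INTER_CUBIC))
E
```

```text
top 7438.0 [[137, 115], [192, 120], [173, 246], [114, 239]] ((58.20965576171875, 70.5333023071289), (61.29660415649414, 129.7649383544922), 9.027612686157227)
[137 115] [0.714 0.255 0.141]
[192 120] [0.709 0.109 0.141]
[173 246] [0.386 0.12  0.141]
[114 239] [0.391 0.267 0.141]
side 8917.0 [[344, 215], [340, 280], [202, 301], [196, 241]] ((97.67071533203125, 42.536590576171875), (66.60845184326172, 154.58779907226562), 80.64701843261719)
[344 215] [0.336 0.114 0.141]
[340 280] [0.399 0.271 0.141]
[202 301] [0.714 0.253 0.141]
[196 241] [0.706 0.108 0.141]
tab (array([0.54510457, 0.08726459, 0.11984137]), np.float64(0.003853479374465195))
red [ 0.6405 -0.1856  0.0421] 0.0022 [ 0.6431 -0.1865]
redcap [ 0.62   -0.2423  0.034 ] 0.0011 [ 0.6206 -0.2427]
yel [ 0.5505 -0.3442  0.031 ] 0.002 [ 0.5516 -0.3451]
yelcap [ 0.6043 -0.3709  0.0266] 0.0013 [ 0.604  -0.3702]
grn [ 0.4942 -0.1549  0.0403] 0.0036 [ 0.4941 -0.1549]
grncap [ 0.4891 -0.2148  0.0328] 0.0016 [ 0.4888 -0.2148]
```

View pics/crop1.png

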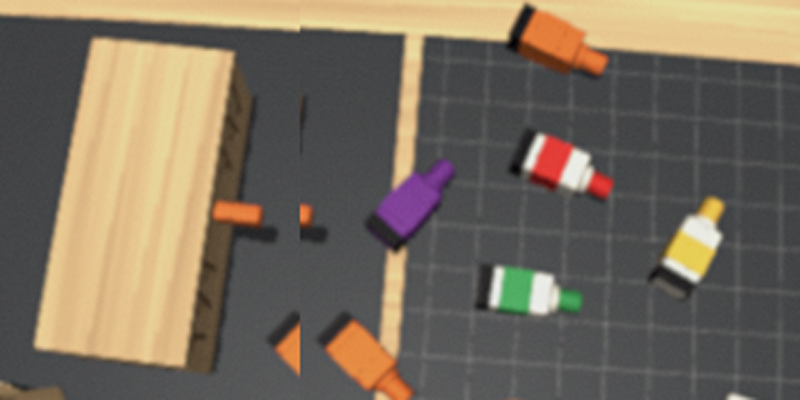

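The crop confirms that the red, green and yellow bottles have white bodies with bands and black feet, so these three are meant. The purple one and the two orange ones are solid-coloured look-alikes. The hood measures 147 x 323 mm, centred at (0.550, 0.188), and the lane runs along world x. I'll turn the tool and go above the tab.

```bash
python3 -m jog '[[[1,0,0,-0.02,0.12],[1,0,0,-0.03,0.24],[1,0,0,-0.03,0.36],[1,0,0,-0.03,0.48],[1,0,0,-0.03,0.6]]]' 15
python3 -m jog '[[[1,0,0,0,0.12],[1,0,0,0,0.24],[1,0,0,0,0.36],[1,0,0,0,0.48],[1,0,0,0,0.6]]]'
python3 -m jog '[[[1,0,0,0,0.12],[1,0,0,0,0.148],[1,0,0,0,0.148]]]'
python3 -m jog '[[[1,-0.028,0.028,0,0],[1,-0.056,0.056,0,0],[1,-0.084,0.084,0,0],[1,-0.112,0.112,0,0],[1,-0.14,0.14,0,0]]]'
python3 -m jog '[[[1,-0.028,0.028,0,0],[1,-0.056,0.056,0,0],[1,-0.084,0.084,0,0],[1,-0.112,0.112,0,0],[1,-0.14,0.14,0,0]]]'
```

```text
time: 0.52
tool_pos: [0.1343, 0.5074, 0.2646]
tool_rot: [-3.141, 0.0, 2.277]
contact_force: [-0.4, -0.2, 0.4]
opening: 0.092
grip_force: 0.0
time: 0.93
tool_pos: [0.1342, 0.5073, 0.2643]
tool_rot: [-3.141, 0.001, 1.677]
contact_force: [0.9, 0.5, -0.4]
opening: 0.0915
grip_force: 0.0
time: 1.18
tool_pos: [0.1343, 0.5073, 0.2643]
tool_rot: [-3.141, 0.001, 1.534]
contact_force: [1.0, 0.2, -0.9]
opening: 0.0917
grip_force: 0.0
time: 1.6
tool_pos: [0.2698, 0.3611, 0.2646]
tool_rot: [-3.142, 0.0, 1.537]
contact_force: [0.8, 0.1, 0.3]
opening: 0.0917
grip_force: 0.0
time: 2.02
tool_pos: [0.405, 0.2159, 0.2647]
tool_rot: [3.142, -0.0, 1.536]
contact_force: [1.2, 1.9, 0.0]
opening: 0.0919
grip_force: 0.0
```

```bash
python3 -m jog '[[[1,-0.026,0.029,0,0],[1,-0.052,0.058,0,0],[1,-0.078,0.088,0,0],[1,-0.104,0.118,0,0],[1,-0.129,0.147,0,0]]]'
python3 -m jog '[[[0.2,0,0,0.035,0],[0.2,0,0,0.07,0],[0.2,0,0,0.1,0],[0.2,0,0,0.1,0],[0.2,0,0,0.1,0]]]'
python3 - <<'E'
from h import *
t=save('top','top1.png');s=save('side','side1.png')
a=np.hstack([cv2.resize(t[100:260,120:280],(480,480)),cv2.resize(s[160:270,200:300],(320,352)) if 0 else cv2.resize(s[150:260,200:310],(320,480))])
cv2.imwrite('pics/crop2.png',a[:,:,::-1])
print(robot.observe()['tool_pos'])
E
```

```text
time: 2.43
tool_pos: [0.5474, 0.0816, 0.2645]
tool_rot: [-3.141, -0.0, 1.536]
contact_force: [0.4, 0.2, 0.3]
opening: 0.0917
grip_force: 0.0
time: 2.85
tool_pos: [0.5456, 0.0834, 0.1639]
tool_rot: [-3.138, 0.0, 1.536]
contact_force: [-0.1, -0.8, 0.6]
opening: 0.0629
grip_force: 0.0
[0.54752282 0.08363139 0.16674983]
```

View pics/crop2.png

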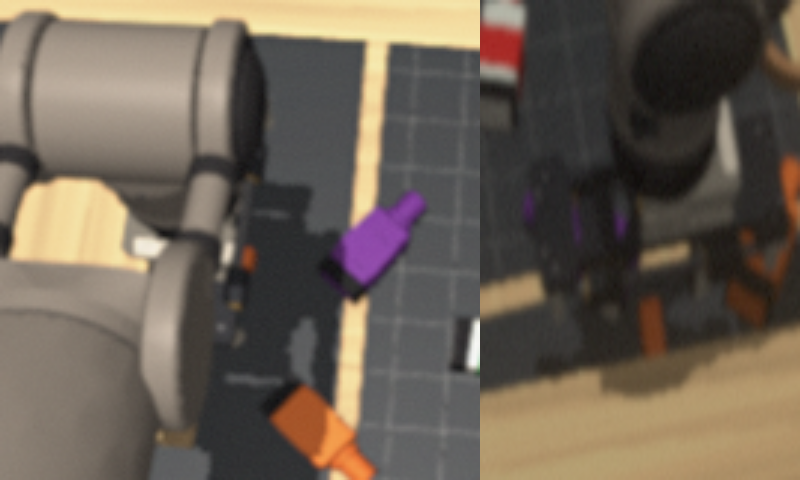

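The fingers straddle the orange tab. I'll go down and pinch it.

```bash
python3 -m jog '[[[0.2,-0.002,0,0.03,0],[0.2,-0.002,0,0.06,0],[0.2,-0.002,0,0.072,0],[0.2,-0.002,0,0.072,0],[0.2,-0.002,0,0.072,0]]]' 20
python3 -m jog '[[[-1,0,0,0,0],[-1,0,0,0,0],[-1,0,0,0,0],[-1,0,0,0,0],[-1,0,0,0,0]]]'
python3 -m jog '[[[-1,0,0,0,0],[-1,0,0,0,0],[-1,0,0,0,0]]]'
python3 - <<'E'
import numpy as np
for a in np.arange(0,1.6,.0775):
    print(round(a,3),round((-182*np.cos(a)+58*np.sin(a)+182)/1000,4),round(-(182*np.sin(a)+58*np.cos(a)-58)/1000,4))
E
```

```text
time: 3.37
tool_pos: [0.5474, 0.0817, 0.0945]
tool_rot: [3.139, -0.0, 1.535]
contact_force: [0.1, -0.4, 0.2]
opening: 0.0551
grip_force: 0.0
time: 3.78
tool_pos: [0.5466, 0.0814, 0.0934]
tool_rot: [3.14, -0.0, 1.535]
contact_force: [0.3, -0.3, -0.7]
opening: 0.0264
grip_force: 0.0
time: 4.03
tool_pos: [0.5464, 0.0815, 0.093]
tool_rot: [3.141, -0.0, 1.534]
contact_force: [0.3, -0.4, 2.6]
opening: 0.0185
grip_force: 20.0
0.0 0.0 -0.0
0.078 0.005 -0.0139
0.155 0.0111 -0.0274
0.232 0.0183 -0.0404
0.31 0.0264 -0.0528
0.388 0.0354 -0.0645
0.465 0.0453 -0.0755
0.542 0.0561 -0.0856
0.62 0.0676 -0.095
0.698 0.0798 -0.1034
0.775 0.0926 -0.1108
0.852 0.1059 -0.1172
0.93 0.1197 -0.1226
1.008 0.1339 -0.1269
1.085 0.1483 -0.13
1.162 0.163 -0.1321
1.24 0.1777 -0.133
1.318 0.1925 -0.1327
1.395 0.2073 -0.1313
1.472 0.2219 -0.1288
1.55 0.2362 -0.1252
```

```bash
python3 -m jog '[[[-1,0.005,0,-0.014,0],[-1,0.011,0,-0.0275,0],[-1,0.0185,0,-0.0405,0],[-1,0.0265,0,-0.053,0],[-1,0.0355,0,-0.0645,0]]]'
python3 -m jog '[[[-1,0.01,0,-0.011,0],[-1,0.0205,0,-0.021,0],[-1,0.032,0,-0.0305,0],[-1,0.0445,0,-0.039,0],[-1,0.057,0,-0.046,0]]]'
python3 -m jog '[[[-1,0.0135,0,-0.0065,0],[-1,0.027,0,-0.012,0],[-1,0.0415,0,-0.016,0],[-1,0.056,0,-0.0195,0],[-1,0.0705,0,-0.0215,0]]]'
python3 -m jog '[[[-1,0.0145,0,-0.001,0],[-1,0.0295,0,-0.0005,0],[-1,0.0445,0,0.001,0],[-1,0.059,0,0.003,0],[-1,0.066,0,0.005,0]]]'
```

```text
time: 4.45
tool_pos: [0.5479, 0.1169, 0.1574]
tool_rot: [3.141, 0.0, 1.534]
contact_force: [2.9, 1.1, -5.6]
opening: 0.0183
grip_force: 20.0
time: 4.87
tool_pos: [0.5503, 0.1742, 0.2038]
tool_rot: [3.14, 0.001, 1.534]
contact_force: [4.8, -1.7, -2.1]
opening: 0.0182
grip_force: 20.0
time: 5.28
tool_pos: [0.5532, 0.2454, 0.2254]
tool_rot: [3.139, 0.0, 1.535]
contact_force: [8.2, -2.0, -3.1]
opening: 0.0179
grip_force: 20.0
time: 5.7
tool_pos: [0.5561, 0.3124, 0.2203]
tool_rot: [3.137, -0.001, 1.536]
contact_force: [8.6, -0.6, 2.2]
opening: 0.0183
grip_force: 20.0
```

```bash
python3 -m jog '[[[0.2,0,0,0,0],[0.2,0,0,0,0],[0.2,0,0,0,0],[0.2,0,0,0,0],[0.2,0,0,0,0]]]'
python3 -m jog '[[[0.2,0,0,-0.03,0],[0.2,0,0,-0.06,0],[0.2,0,0,-0.09,0],[0.2,0,0,-0.1,0],[0.2,0,0,-0.1,0]]]'
python3 -m jog '[[[1,-0.04,-0.02,0,0],[1,-0.08,-0.04,0,0],[1,-0.12,-0.06,0,0],[1,-0.16,-0.08,0,0],[1,-0.2,-0.1,0,0]]]'
python3 -m jog '[[[1,-0.04,-0.01,0,0],[1,-0.08,-0.02,0,0],[1,-0.12,-0.03,0,0],[1,-0.16,-0.04,0,0],[1,-0.2,-0.05,0,0]]]'
python3 -m jog '[[[1,-0.04,-0.01,0,0],[1,-0.08,-0.02,0,0],[1,-0.12,-0.03,0,0],[1,-0.16,-0.04,0,0],[1,-0.2,-0.05,0,0]]]'
python3 - <<'E'
from h import *
t=save('top','top2.png');s=save('side','side2.png')
cv2.imwrite('pics/both2.png',np.hstack([t[60:360,40:440],s[60:360,110:510]])[:,:,::-1])
for n,im in(('top',t),('side',s)):
    for c in('red','yellow','green','blue'): print(n,c,blobs(im,c)[:4])
E
```

```text
time: 6.12
tool_pos: [0.5542, 0.3102, 0.2198]
tool_rot: [-3.141, 0.0, 1.535]
contact_force: [0.4, 0.7, 0.5]
opening: 0.0465
grip_force: 0.0
time: 6.53
tool_pos: [0.5553, 0.3105, 0.3232]
tool_rot: [3.136, -0.003, 1.534]
contact_force: [-0.4, 0.0, -0.5]
opening: 0.055
grip_force: 0.0
time: 6.95
tool_pos: [0.4525, 0.1259, 0.3174]
tool_rot: [-3.138, 0.001, 1.535]
contact_force: [-0.2, -0.3, -0.3]
opening: 0.0839
grip_force: 0.0
time: 7.37
tool_pos: [0.3956, -0.0719, 0.318]
tool_rot: [-3.139, -0.001, 1.535]
contact_force: [0.2, -0.5, 0.3]
opening: 0.0916
grip_force: 0.0
time: 7.78
tool_pos: [0.3386, -0.2699, 0.318]
tool_rot: [-3.14, -0.002, 1.534]
contact_force: [0.2, -0.2, 0.2]
opening: 0.0921
grip_force: 0.0
top red [(210, [300.0, 164.6]), (78, [319.7, 173.8])]
top yellow [(184, [355.3, 200.7]), (49, [364.4, 183.0])]
top green [(153, [286.1, 216.2]), (51, [307.7, 220.0])]
top blue [(225, [159.7, 227.8]), (211, [163.7, 201.9]), (204, [168.1, 176.6]), (55, [162.4, 139.7])]
side red [(137, [206.3, 160.2]), (45, [210.5, 145.7])]
side yellow [(153, [227.4, 118.4]), (44, [209.3, 115.2])]
side green [(87, [256.6, 160.7]), (18, [254.3, 145.9])]
side blue [(166, [252.3, 9.1]), (59, [249.6, 278.3]), (51, [221.1, 272.4]), (21, [277.0, 272.9])]
```

View pics/both2.png

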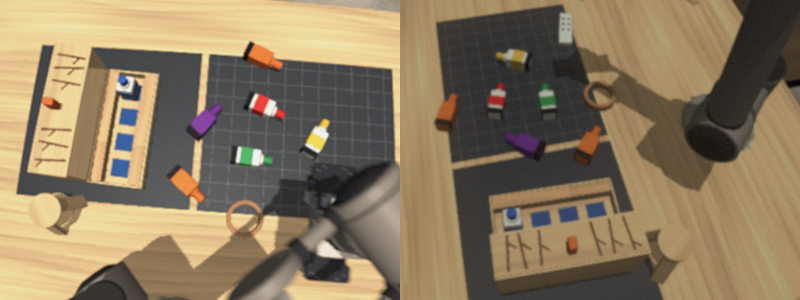

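The lid now rests open. Blue stands on mark 0, the far end, with its cap at about (165,138) in the top picture. Marks 1 to 3 are free at top (168,177), (164,202) and (160,228), and the tipped bottles haven't moved. Next is green: I'll grip its cap, tip it up on its foot and carry it over.

```bash
python3 - <<'E'
from h import *
c=np.array([.550,.188]);X=np.array([.0358,.99936]);Y=np.array([-.99936,.0358])
for k,p in ((1,[168.1,176.6]),(2,[163.7,201.9]),(3,[159.7,227.8])):
    print(k,plane('top',p,.006).round(4),(c+Y*(.074*(k-1.5))).round(4))
for p in blobs(cv2.imread('pics/side2.png')[:,:,::-1].copy(),'blue')[:6]: print(p,plane('side',p[1],.006).round(3))
E
python3 -m jog '[[[0.2,0.012,0.03,0,0.01],[0.2,0.024,0.06,0,0.02],[0.2,0.036,0.09,0,0.03],[0.2,0.048,0.12,0,0.04],[0.2,0.06,0.148,0,0.05]]]' 10
python3 -m jog '[[[0.2,0,0,0.04,0],[0.2,0,0,0.08,0],[0.2,0,0,0.12,0],[0.2,0,0,0.16,0],[0.2,0,0,0.2,0]]]'
python3 -m jog '[[[0.2,0,0,0,0],[0.2,0,0,0,0]]]'
```

```text
1 [0.5871 0.1863 0.006 ] [0.587  0.1867]
2 [0.5129 0.1901 0.006 ] [0.513  0.1893]
3 [0.4389 0.1927 0.006 ] [0.4391 0.192 ]
(166, [252.3, 9.1]) [ 0.343 -0.911  0.006]
(59, [249.6, 278.3]) [0.589 0.181 0.006]
(51, [221.1, 272.4]) [0.659 0.15  0.006]
(21, [277.0, 272.9]) [0.515 0.181 0.006]
(17, [231.6, 7.8]) [ 0.423 -0.936  0.006]
time: 8.3
tool_pos: [0.4914, -0.2121, 0.3179]
tool_rot: [-3.139, -0.002, 1.485]
contact_force: [0.0, -1.3, -0.7]
opening: 0.0629
grip_force: 0.0
time: 8.72
tool_pos: [0.4892, -0.2121, 0.1167]
tool_rot: [-3.14, -0.001, 1.486]
contact_force: [-0.2, 0.1, -0.3]
opening: 0.0553
grip_force: 0.0
time: 8.88
tool_pos: [0.4889, -0.2124, 0.1178]
tool_rot: [-3.136, -0.003, 1.485]
contact_force: [0.9, -0.1, 0.4]
opening: 0.0551
grip_force: 0.0
```

```bash
python3 -m jog '[[[0.2,-0.002,0,0.035,0],[0.2,-0.002,0,0.07,0],[0.2,-0.002,0,0.09,0],[0.2,-0.002,0,0.1,0],[0.2,-0.002,0,0.104,0]]]' 10
python3 -m jog '[[[-1,0,0,0,0],[-1,0,0,0,0],[-1,0,0,0,0],[-1,0,0,0,0],[-1,0,0,0,0]]]'
python3 -m jog '[[[-1,0,0,0,0],[-1,0,0,0,0],[-1,0,0,0,0]]]'
```

```text
time: 9.3
tool_pos: [0.491, -0.2162, 0.0163]
tool_rot: [3.141, 0.0, 1.485]
contact_force: [0.6, 0.7, 0.8]
opening: 0.055
grip_force: 0.0
time: 9.72
tool_pos: [0.4908, -0.2164, 0.0167]
tool_rot: [3.14, 0.001, 1.485]
contact_force: [0.1, 0.0, 0.3]
opening: 0.0265
grip_force: 0.0
time: 9.97
tool_pos: [0.4907, -0.2164, 0.0163]
tool_rot: [3.14, 0.001, 1.485]
contact_force: [-0.8, -1.0, 5.6]
opening: 0.0237
grip_force: 10.0
```

```bash
python3 -m jog '[[[-1,0.0045,0,-0.015,0],[-1,0.0115,0,-0.029,0],[-1,0.0205,0,-0.0415,0],[-1,0.0315,0,-0.053,0],[-1,0.044,0,-0.062,0]]]'
python3 -m jog '[[[-1,0.014,0,-0.007,0],[-1,0.0285,0,-0.012,0],[-1,0.044,0,-0.015,0],[-1,0.0595,0,-0.015,0],[-1,0.075,0,-0.013,0]]]'
python3 -m jog '[[[-1,0,0,0,0],[-1,0,0,0,0],[-1,0,0,0,0]]]'
python3 - <<'E'
from h import *
t=save('top','top3.png');s=save('side','side3.png')
cv2.imwrite('pics/crop3.png',np.hstack([cv2.resize(t[140:260,200:340],(400,343)),cv2.resize(s[100:220,190:330],(400,343))])[:,:,::-1])
E
```

```text
time: 10.38
tool_pos: [0.4942, -0.1715, 0.0787]
tool_rot: [3.141, 0.0, 1.484]
contact_force: [0.3, -0.4, -0.8]
opening: 0.0234
grip_force: 10.0
time: 10.8
tool_pos: [0.5005, -0.0957, 0.0913]
tool_rot: [3.141, -0.0, 1.485]
contact_force: [-0.0, 0.2, -1.3]
opening: 0.0239
grip_force: 10.0
time: 11.05
tool_pos: [0.5004, -0.0974, 0.0908]
tool_rot: [-3.141, 0.0, 1.486]
contact_force: [-0.2, -0.1, -1.4]
opening: 0.0237
grip_force: 10.0
```

View pics/crop3.png

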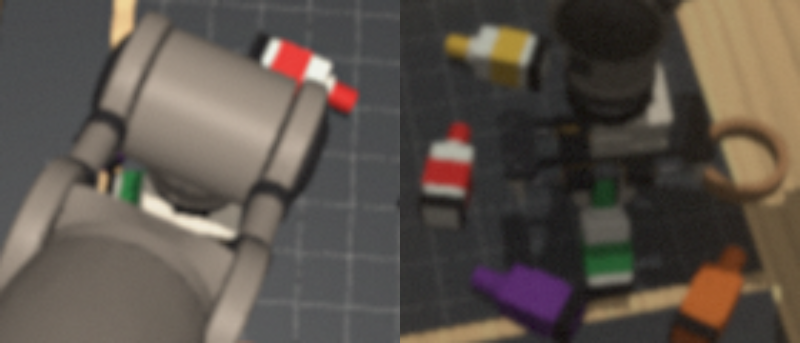

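The bottle is still held nearly level, because the 10 N pinch resists turning. I'll slacken the grip to 3 N so it swings down.

```bash
python3 -m jog '[[[-1,0,0,-0.015,0],[-1,0,0,-0.015,0],[-1,0,0,-0.015,0],[-1,0,0,-0.015,0],[-1,0,0,-0.015,0]]]' 3
python3 -m jog '[[[-1,0,0,0,0],[-1,0,0,0,0],[-1,0,0,0,0],[-1,0,0,0,0],[-1,0,0,0,0]]]'
python3 - <<'E'
from h import *
t=save('top','top4.png');s=save('side','side4.png')
cv2.imwrite('pics/crop4.png',cv2.resize(s[100:220,190:330],(560,480))[:,:,::-1])
E
```

```text
time: 11.57
tool_pos: [0.5002, -0.0976, 0.1052]
tool_rot: [-3.141, -0.0, 1.484]
contact_force: [0.1, -0.3, -1.8]
opening: 0.0241
grip_force: 3.0
time: 11.98
tool_pos: [0.5005, -0.0975, 0.1056]
tool_rot: [-3.141, -0.0, 1.485]
contact_force: [-0.5, -0.5, -1.8]
opening: 0.0243
grip_force: 3.0
```

View pics/crop4.png

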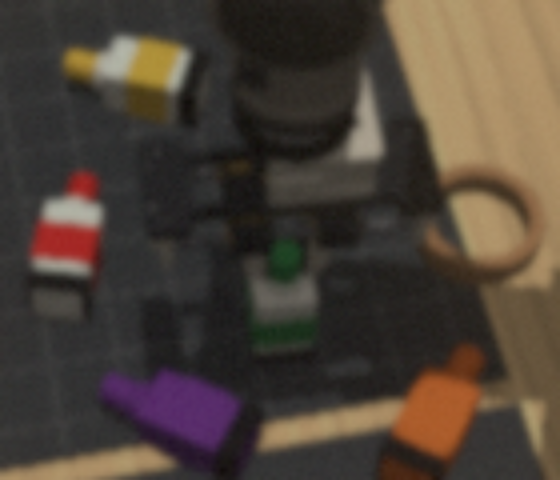

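The bottle now hangs about upright: cap at crop (285,258), band below it at (285,335). I'll set it down on the bench to square it, grip firmly, then lift.

```bash
python3 -m jog '[[[-1,0,0,0.008,0],[-1,0,0,0.014,0],[-1,0,0,0.017,0],[-1,0,0,0.019,0],[-1,0,0,0.019,0]]]' 3
python3 -m jog '[[[-0.3,0,0,0,0],[-0.3,0,0,0,0],[-0.3,0,0,0,0],[-0.3,0,0,0,0],[-0.3,0,0,0,0]]]'
python3 -m jog '[[[-1,0,0,0,0],[-1,0,0,0,0],[-1,0,0,0,0],[-1,0,0,0,0],[-1,0,0,0,0]]]' 25
python3 -m jog '[[[-1,0,0,-0.03,0],[-1,0,0,-0.06,0],[-1,0,0,-0.09,0],[-1,0,0,-0.1,0],[-1,0,0,-0.1,0]]]'
```

```text
time: 12.5
tool_pos: [0.5015, -0.0977, 0.0882]
tool_rot: [3.139, 0.0, 1.485]
contact_force: [-1.7, 1.9, 15.5]
opening: 0.024
grip_force: 12.4
time: 12.92
tool_pos: [0.5015, -0.0977, 0.0882]
tool_rot: [3.138, 0.001, 1.485]
contact_force: [-1.6, 1.8, 15.4]
opening: 0.0245
grip_force: 7.6
time: 13.33
tool_pos: [0.5015, -0.0978, 0.0882]
tool_rot: [3.139, 0.001, 1.485]
contact_force: [-1.4, 1.0, 15.4]
opening: 0.0235
grip_force: 29.3
time: 13.75
tool_pos: [0.5015, -0.0979, 0.1885]
tool_rot: [3.137, 0.001, 1.485]
contact_force: [0.2, 0.0, -1.5]
opening: 0.0238
grip_force: 26.8
```

```bash
python3 -m jog '[[[-1,0.03,0.006,-0.01,-0.01],[-1,0.06,0.012,-0.01,-0.02],[-1,0.09,0.018,-0.01,-0.03],[-1,0.12,0.025,-0.01,-0.04],[-1,0.15,0.031,-0.01,-0.05]]]'
python3 -m jog '[[[-1,0.03,0.006,0,0],[-1,0.06,0.012,0,0],[-1,0.09,0.018,0,0],[-1,0.12,0.022,0,0],[-1,0.14,0.022,0,0]]]'
python3 -m jog '[[[-1,0,0,0,0],[-1,0,0,0,0]]]'
```

```text
time: 14.17
tool_pos: [0.5434, 0.0506, 0.194]
tool_rot: [-3.137, -0.0, 1.535]
contact_force: [1.8, 0.1, -1.2]
opening: 0.0237
grip_force: 29.3
time: 14.58
tool_pos: [0.5706, 0.1909, 0.1934]
tool_rot: [-3.137, 0.0, 1.536]
contact_force: [-0.6, -0.3, -1.6]
opening: 0.0237
grip_force: 29.5
time: 14.75
tool_pos: [0.57, 0.1891, 0.1937]
tool_rot: [-3.137, 0.001, 1.537]
contact_force: [0.2, 0.3, -2.3]
opening: 0.0234
grip_force: 29.8
```

```bash
python3 -m jog '[[[-1,-0.002,0.017,0.0,0],[-1,-0.002,0.017,0.03,0],[-1,-0.002,0.017,0.06,0],[-1,-0.002,0.017,0.08,0],[-1,-0.002,0.017,0.09,0]]]'
python3 -m jog '[[[-1,0,0,0.004,0],[-1,0,0,0.007,0],[-1,0,0,0.007,0]]]'
python3 - <<'E'
from h import *
t=save('top','top5.png');s=save('side','side5.png')
cv2.imwrite('pics/crop5.png',np.hstack([cv2.resize(t[90:260,60:230],(400,400)),cv2.resize(s[210:380,170:340],(400,400))])[:,:,::-1])
E
```

```text
time: 15.17
tool_pos: [0.5858, 0.1838, 0.1021]
tool_rot: [-3.134, 0.002, 1.533]
contact_force: [-0.3, -0.0, -1.8]
opening: 0.0236
grip_force: 29.4
time: 15.42
tool_pos: [0.5886, 0.1854, 0.1001]
tool_rot: [3.141, -0.0, 1.534]
contact_force: [-0.2, 0.1, -1.3]
opening: 0.0231
grip_force: 29.4
```

View pics/crop5.png

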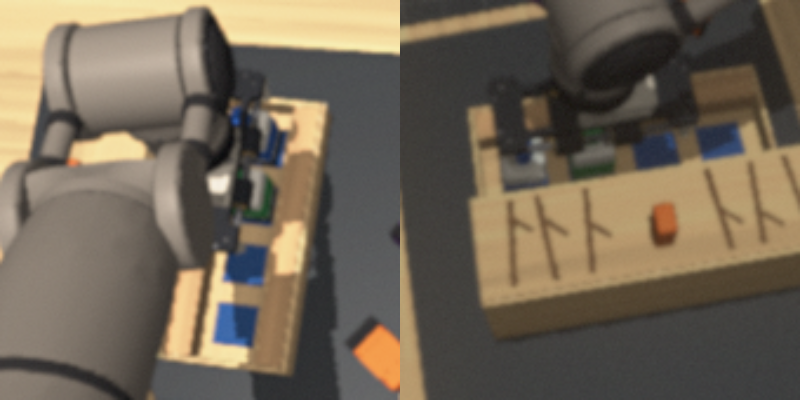

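Green is over mark 1, next to blue, with marks 2 and 3 free. I'll lower until it touches, then let go.

```bash
python3 -m jog '[[[-1,0,0,0.002,0],[-1,0,0,0.004,0],[-1,0,0,0.005,0],[-1,0,0,0.006,0],[-1,0,0,0.006,0]]]'
python3 -m jog '[[[-0.2,0,0,0,0],[-0.2,0,0,0,0],[-0.2,0,0,0,0],[-0.2,0,0,0,0],[-0.2,0,0,0,0]]]' 10
```

```text
time: 15.93
tool_pos: [0.5883, 0.1858, 0.0943]
tool_rot: [3.141, -0.0, 1.535]
contact_force: [-1.2, 0.6, 1.8]
opening: 0.0232
grip_force: 30.1
time: 16.35
tool_pos: [0.5888, 0.1859, 0.0943]
tool_rot: [3.14, -0.0, 1.535]
contact_force: [0.5, -0.1, 5.1]
opening: 0.0365
grip_force: 2.6
```

```bash
python3 -m jog '[[[-0.2,0,0,-0.01,0],[-0.1,0,0,-0.04,0],[0,0,0,-0.08,0],[0,0,0,-0.12,0],[0,0,0,-0.15,0]]]' 3
python3 -m jog '[[[0.2,-0.04,0,0,0],[0.2,-0.08,0,0,0],[0.2,-0.12,0,0,0],[0.2,-0.16,0,0,0],[0.2,-0.2,0,0,0]]]'
python3 -m jog '[[[0.2,-0.04,0,0,0],[0.2,-0.08,0.01,0,0],[0.2,-0.12,0.02,0,0],[0.2,-0.16,0.035,0,0],[0.2,-0.2,0.045,0,0]]]'
python3 -m jog '[[[0.2,0,0,0,0.12],[0.2,0,0,0,0.24],[0.2,0,0,0,0.31],[0.2,0,0,0,0.31]]]'
python3 - <<'E'
from h import *
t=save('top','top6.png');s=save('side','side6.png')
for n,im in(('top',t),('side',s)):
    for c in('red','yellow','green','blue'): print(n,c,blobs(im,c)[:5])
E
```

```text
time: 16.77
tool_pos: [0.5881, 0.1859, 0.2473]
tool_rot: [3.14, -0.001, 1.535]
contact_force: [0.0, 0.5, 0.4]
opening: 0.0461
grip_force: 0.0
time: 17.18
tool_pos: [0.58, -0.0155, 0.2439]
tool_rot: [-3.14, -0.0, 1.535]
contact_force: [1.3, -0.2, 0.7]
opening: 0.0551
grip_force: 0.0
time: 17.6
tool_pos: [0.6186, -0.2166, 0.2439]
tool_rot: [-3.141, -0.001, 1.535]
contact_force: [1.0, 0.9, 0.8]
opening: 0.0554
grip_force: 0.0
time: 17.93
tool_pos: [0.6181, -0.2152, 0.2434]
tool_rot: [-3.14, -0.0, 1.222]
contact_force: [-0.1, 0.3, 0.1]
opening: 0.0549
grip_force: 0.0
top red []
top yellow [(59, [360.5, 203.9])]
top green [(42, [160.0, 166.7])]
top blue [(209, [163.7, 201.8]), (56, [162.4, 139.6]), (55, [162.6, 222.8]), (38, [171.2, 152.8])]
side red [(135, [206.3, 160.1]), (39, [210.4, 145.8])]
side yellow [(156, [227.2, 118.5]), (48, [209.3, 115.5])]
side green []
side blue [(89, [233.4, 6.8]), (50, [221.1, 272.5])]
```

```bash
python3 -m jog '[[[0.2,-0.025,0.012,0.03,0],[0.2,-0.025,0.012,0.07,0],[0.2,-0.025,0.012,0.11,0],[0.2,-0.025,0.012,0.15,0],[0.2,-0.025,0.012,0.18,0]]]' 5
python3 -m jog '[[[0.2,0,0,0.02,0],[0.2,0,0,0.04,0],[0.2,0,0,0.048,0],[0.2,0,0,0.048,0],[0.2,0,0,0.048,0]]]' 5
python3 -m jog '[[[-1,0,0,0,0],[-1,0,0,0,0],[-1,0,0,0,0],[-1,0,0,0,0],[-1,0,0,0,0]]]'
python3 -m jog '[[[-1,0,0,0,0],[-1,0,0,0,0],[-1,0,0,0,0],[-1,0,0,0,0]]]'
python3 -m jog '[[[-1,0.0045,0,-0.015,0],[-1,0.0115,0,-0.029,0],[-1,0.0205,0,-0.0415,0],[-1,0.0315,0,-0.053,0],[-1,0.044,0,-0.062,0]]]' 3
python3 -m jog '[[[-1,0.014,0,-0.01,0],[-1,0.0285,0,-0.02,0],[-1,0.044,0,-0.03,0],[-1,0.0595,0,-0.03,0],[-1,0.075,0,-0.03,0]]]'
python3 -m jog '[[[-1,0,0,0,0],[-1,0,0,0,0],[-1,0,0,0,0],[-1,0,0,0,0],[-1,0,0,0,0]]]'
python3 - <<'E'
from h import *
s=save('side','side7.png')
print(blobs(s,'red'))
cv2.imwrite('pics/crop7.png',cv2.resize(s[90:220,150:310],(480,390))[:,:,::-1])
P=robot.observe()['tool_pos']; 
for z in(.0,.05,.1,.131): print(z,proj('side',[P[0],P[1],z]).round(0))
E
```

```text
time: 18.45
tool_pos: [0.62, -0.2416, 0.0604]
tool_rot: [-3.138, -0.001, 1.228]
contact_force: [-1.2, 0.7, -0.2]
opening: 0.0548
grip_force: 0.0
time: 18.87
tool_pos: [0.6218, -0.2425, 0.0163]
tool_rot: [3.141, -0.0, 1.226]
contact_force: [0.3, -1.2, 0.9]
opening: 0.0554
grip_force: 0.0
time: 19.28
tool_pos: [0.6217, -0.2427, 0.0163]
tool_rot: [3.141, 0.0, 1.225]
contact_force: [-0.7, -0.1, 0.7]
opening: 0.0264
grip_force: 0.1
time: 19.62
tool_pos: [0.6217, -0.2428, 0.0161]
tool_rot: [3.141, 0.0, 1.225]
contact_force: [-0.3, -1.3, 3.4]
opening: 0.0237
grip_force: 5.0
time: 20.03
tool_pos: [0.6368, -0.2007, 0.079]
tool_rot: [3.141, 0.0, 1.224]
contact_force: [-0.1, -1.6, 0.5]
opening: 0.0239
grip_force: 3.0
time: 20.45
tool_pos: [0.6626, -0.1288, 0.1082]
tool_rot: [3.141, -0.0, 1.225]
contact_force: [0.6, -0.2, -2.2]
opening: 0.024
grip_force: 3.0
time: 20.87
tool_pos: [0.6615, -0.1315, 0.1073]
tool_rot: [-3.141, 0.0, 1.224]
contact_force: [-0.0, 0.9, -0.6]
opening: 0.024
grip_force: 3.0
[(79, [202.3, 181.1]), (53, [199.9, 163.5])]
0.0 [[204. 184.]]
0.05 [[202. 175.]]
0.1 [[201. 166.]]
0.131 [[200. 159.]]
```

View pics/crop7.png

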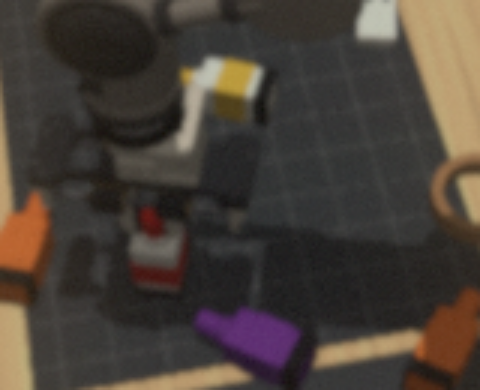

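Red hangs close to upright: cap at crop (150,222), band at (157,273). I'll square it on the bench, regrip, lift and carry it to mark 2.

```bash
python3 -m jog '[[[-1,0,0,0.006,0],[-1,0,0,0.011,0],[-1,0,0,0.014,0],[-1,0,0,0.0165,0],[-1,0,0,0.0165,0]]]' 3
python3 -m jog '[[[-0.3,0,0,0,0],[-0.3,0,0,0,0],[-0.3,0,0,0,0],[-0.3,0,0,0,0],[-0.3,0,0,0,0]]]'
python3 -m jog '[[[-1,0,0,0,0],[-1,0,0,0,0],[-1,0,0,0,0],[-1,0,0,0,0],[-1,0,0,0,0]]]' 25
python3 -m jog '[[[-1,0,0,-0.03,0],[-1,0,0,-0.06,0],[-1,0,0,-0.09,0],[-1,0,0,-0.11,0],[-1,0,0,-0.11,0]]]'
python3 -m jog '[[[-1,0,0,0,-0.12],[-1,0,0,0,-0.24],[-1,0,0,0,-0.31],[-1,0,0,0,-0.31]]]'
```

```text
time: 21.33
tool_pos: [0.6619, -0.1308, 0.091]
tool_rot: [3.141, -0.0, 1.225]
contact_force: [-0.4, 0.1, -0.7]
opening: 0.0239
grip_force: 3.0
time: 21.75
tool_pos: [0.6617, -0.1305, 0.0911]
tool_rot: [-3.141, -0.0, 1.225]
contact_force: [0.2, 0.1, 0.3]
opening: 0.0321
grip_force: 0.0
time: 22.17
tool_pos: [0.6618, -0.1306, 0.0912]
tool_rot: [-3.142, -0.0, 1.225]
contact_force: [-0.0, -0.2, -1.0]
opening: 0.0231
grip_force: 25.0
time: 22.58
tool_pos: [0.6639, -0.1312, 0.2069]
tool_rot: [3.132, -0.0, 1.225]
contact_force: [0.8, -0.9, 0.2]
opening: 0.0236
grip_force: 25.0
time: 22.92
tool_pos: [0.6612, -0.1304, 0.1995]
tool_rot: [-3.139, -0.001, 1.537]
contact_force: [-0.4, 0.1, -0.8]
opening: 0.0235
grip_force: 25.0
```

```bash
python3 -m jog '[[[-1,0.035,-0.0175,0,0],[-1,0.07,-0.035,0,0],[-1,0.105,-0.053,0,0],[-1,0.14,-0.071,0,0],[-1,0.175,-0.089,0,0]]]'
python3 -m jog '[[[-1,0.035,-0.0175,0,0],[-1,0.07,-0.035,0,0],[-1,0.105,-0.053,0,0],[-1,0.13,-0.066,0,0],[-1,0.1395,-0.0705,0,0]]]'
python3 -m jog '[[[-1,0,0,0,0],[-1,0,0,0.03,0],[-1,0,0,0.06,0],[-1,0,0,0.085,0],[-1,0,0,0.095,0]]]'
python3 - <<'E'
from h import *
t=save('top','top8.png');s=save('side','side8.png')
for n,im in(('top',t),('side',s)):
    for c in('red','yellow','green','blue'): print(n,c,blobs(im,c)[:5])
P=robot.observe()['tool_pos'];print(P)
E
```

```text
time: 23.33
tool_pos: [0.5777, 0.0488, 0.2002]
tool_rot: [-3.14, -0.0, 1.531]
contact_force: [-0.3, 0.8, -0.9]
opening: 0.0235
grip_force: 25.0
time: 23.75
tool_pos: [0.5112, 0.1927, 0.2005]
tool_rot: [-3.139, -0.001, 1.536]
contact_force: [0.6, -0.2, -1.7]
opening: 0.0236
grip_force: 25.0
time: 24.17
tool_pos: [0.5125, 0.1873, 0.1024]
tool_rot: [-3.136, 0.002, 1.532]
contact_force: [-0.7, 0.8, -2.0]
opening: 0.0235
grip_force: 25.0
top red [(45, [168.7, 202.5]), (12, [156.5, 193.0])]
top yellow [(181, [355.4, 200.6]), (48, [364.5, 183.1])]
top green []
top blue [(163, [161.2, 228.5]), (55, [162.4, 139.7]), (27, [174.1, 151.7])]
side red []
side yellow [(149, [227.3, 118.3]), (44, [209.1, 115.4])]
side green []
side blue [(51, [221.2, 272.4]), (48, [252.7, 6.3])]
[0.51321058 0.18787065 0.10423619]
```

```bash
python3 -m jog '[[[-1,0.001,0,0.003,0],[-1,0.001,0,0.005,0],[-1,0.001,0,0.006,0],[-1,0.001,0,0.007,0],[-1,0.001,0,0.007,0]]]'
python3 -m jog '[[[-1,0,0,0.0005,0],[-1,0,0,0.001,0],[-1,0,0,0.001,0]]]'
```

```text
time: 24.68
tool_pos: [0.5141, 0.1905, 0.0998]
tool_rot: [3.14, -0.0, 1.535]
contact_force: [0.6, 0.3, -2.5]
opening: 0.0236
grip_force: 25.0
time: 24.93
tool_pos: [0.5137, 0.1905, 0.0983]
tool_rot: [3.141, -0.0, 1.535]
contact_force: [-0.0, -0.0, -0.7]
opening: 0.0236
grip_force: 25.0
```

```bash
python3 -m jog '[[[-1,0,0,0.001,0],[-1,0,0,0.002,0],[-1,0,0,0.002,0]]]'
python3 -m jog '[[[-0.2,0,0,0,0],[-0.2,0,0,0,0],[-0.2,0,0,0,0],[-0.2,0,0,0,0],[-0.2,0,0,0,0]]]' 10
python3 -m jog '[[[-0.2,0,0,-0.01,0],[-0.1,0,0,-0.04,0],[0,0,0,-0.08,0],[0,0,0,-0.12,0],[0,0,0,-0.15,0]]]' 3
```

```text
time: 25.18
tool_pos: [0.5141, 0.1905, 0.0971]
tool_rot: [3.141, -0.0, 1.535]
contact_force: [-1.8, -0.8, 5.2]
opening: 0.0235
grip_force: 25.0
time: 25.6
tool_pos: [0.5137, 0.1904, 0.0961]
tool_rot: [-3.141, -0.0, 1.535]
contact_force: [0.2, -1.3, -0.3]
opening: 0.0365
grip_force: 0.0
time: 26.02
tool_pos: [0.5142, 0.1905, 0.2504]
tool_rot: [3.138, -0.001, 1.535]
contact_force: [0.6, 0.3, -0.3]
opening: 0.0461
grip_force: 0.0
```

```bash
python3 -m jog '[[[0.2,-0.04,0,0,0],[0.2,-0.08,0,0,0],[0.2,-0.12,0,0,0],[0.2,-0.16,0.01,0,0],[0.2,-0.2,0.02,0,0]]]' 5
python3 -m jog '[[[0.2,-0.038,0.01,0,-0.1],[0.2,-0.076,0.02,0,-0.2],[0.2,-0.114,0.03,0,-0.3],[0.2,-0.152,0.04,0,-0.4],[0.2,-0.19,0.05,0,-0.5]]]'
python3 -m jog '[[[0.2,0,0,0,-0.12],[0.2,0,0,0,-0.24],[0.2,0,0,0,-0.36],[0.2,0,0,0,-0.48],[0.2,0,0,0,-0.6]]]'
python3 -m jog '[[[0.2,0,0,0,-0.046],[0.2,0,0,0,-0.046],[0.2,0,0,0,-0.046]]]'
python3 - <<'E'
from h import *
t=save('top','top9.png');s=save('side','side9.png')
for n,im in(('top',t),('side',s)):
    for c in('red','yellow','green','blue'): print(n,c,blobs(im,c)[:5])
cv2.imwrite('pics/crop9.png',np.hstack([cv2.resize(t[90:260,60:230],(400,400)),cv2.resize(s[210:380,170:340],(400,400))])[:,:,::-1])
E
```

```text
time: 26.43
tool_pos: [0.5262, -0.0118, 0.2475]
tool_rot: [3.14, 0.0, 1.535]
contact_force: [1.4, 1.0, 0.1]
opening: 0.0551
grip_force: 0.0
time: 26.85
tool_pos: [0.5697, -0.2038, 0.2471]
tool_rot: [3.141, 0.001, 2.04]
contact_force: [2.4, -0.1, -0.1]
opening: 0.055
grip_force: 0.0
time: 27.27
tool_pos: [0.5696, -0.202, 0.2469]
tool_rot: [3.141, 0.0, 2.64]
contact_force: [-0.7, 0.6, -0.2]
opening: 0.0551
grip_force: 0.0
time: 27.52
tool_pos: [0.5697, -0.2018, 0.2467]
tool_rot: [3.141, 0.0, 2.679]
contact_force: [-0.1, -0.3, 0.4]
opening: 0.0549
grip_force: 0.0
top red [(62, [154.5, 194.4]), (45, [168.2, 202.3])]
top yellow []
top green [(41, [159.9, 166.7])]
top blue [(224, [159.7, 227.8]), (55, [162.4, 139.7]), (39, [171.6, 152.8])]
side red [(66, [281.5, 261.2])]
side yellow [(76, [226.2, 122.4]), (30, [209.2, 116.4])]
side green []
side blue [(77, [252.0, 4.9]), (50, [221.2, 272.3])]
```

View pics/crop9.png

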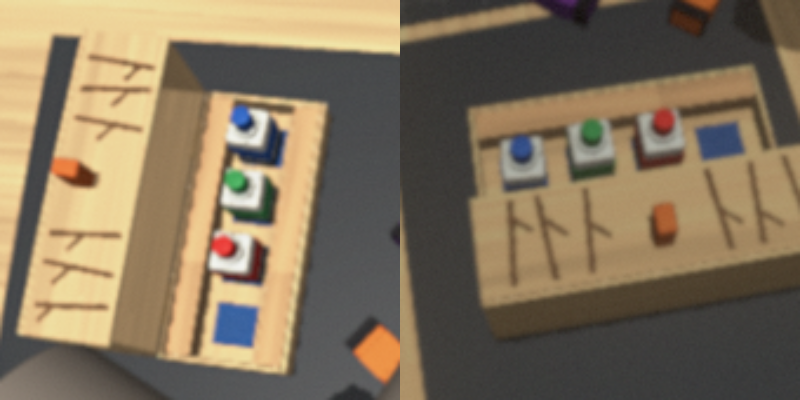

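Blue, green and red stand upright on marks 0 to 2, and the lid rests open. Next is yellow, which hasn't moved.

```bash
python3 -m jog '[[[0.2,-0.021,-0.027,0,0],[0.2,-0.042,-0.054,0,0],[0.2,-0.064,-0.081,0,0],[0.2,-0.085,-0.108,0,0],[0.2,-0.106,-0.135,0,0]]]' 5
python3 -m jog '[[[0.2,0,0,0.03,0],[0.2,0,0,0.06,0],[0.2,0,0,0.09,0],[0.2,0,0,0.12,0],[0.2,0,0,0.15,0]]]'
python3 -m jog '[[[0.2,0,0,0,0],[0.2,0,0,0,0]]]'
python3 - <<'E'
from h import *
t=save('top','top10.png');s=save('side','side10.png')
cv2.imwrite('pics/crop10.png',np.hstack([cv2.resize(t[140:260,300:420],(400,400)),cv2.resize(s[70:170,170:270],(400,400))])[:,:,::-1])
for n,im in(('top',t),('side',s)): print(blobs(im,'yellow',110,40))
E
```

```text
time: 28.03
tool_pos: [0.6047, -0.3713, 0.2464]
tool_rot: [3.141, 0.0, 2.68]
contact_force: [1.0, 0.2, -0.5]
opening: 0.0549
grip_force: 0.0
time: 28.45
tool_pos: [0.6044, -0.3699, 0.0948]
tool_rot: [3.141, -0.0, 2.679]
contact_force: [0.6, 0.5, -0.6]
opening: 0.0551
grip_force: 0.0
time: 28.62
tool_pos: [0.6039, -0.3693, 0.0949]
tool_rot: [3.141, -0.004, 2.68]
contact_force: [0.2, -0.5, 0.9]
opening: 0.0551
grip_force: 0.0
[]
[(174, [227.4, 118.3]), (43, [209.5, 115.4])]
```

View pics/crop10.png

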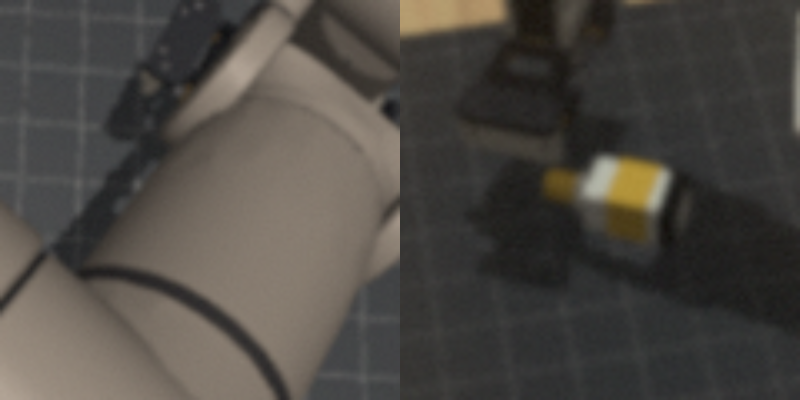

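Yellow lies where it was measured (side crop: cap at (560,185), band at (640,190)), and the gripper is above its cap.

```bash
python3 -m jog '[[[0.2,0,0,0.03,0],[0.2,0,0,0.06,0],[0.2,0,0,0.075,0],[0.2,0,0,0.079,0],[0.2,0,0,0.079,0]]]' 5
python3 -m jog '[[[-1,0,0,0,0],[-1,0,0,0,0],[-1,0,0,0,0],[-1,0,0,0,0],[-1,0,0,0,0]]]'
python3 -m jog '[[[-1,0,0,0,0],[-1,0,0,0,0],[-1,0,0,0,0],[-1,0,0,0,0]]]'
python3 -m jog '[[[-1,0.0045,0,-0.015,0],[-1,0.0115,0,-0.029,0],[-1,0.0205,0,-0.0415,0],[-1,0.0315,0,-0.053,0],[-1,0.044,0,-0.062,0]]]' 3
python3 -m jog '[[[-1,0.014,0,-0.01,0],[-1,0.0285,0,-0.02,0],[-1,0.044,0,-0.03,0],[-1,0.0595,0,-0.03,0],[-1,0.075,0,-0.03,0]]]'
python3 -m jog '[[[-1,0,0,0,0],[-1,0,0,0,0],[-1,0,0,0,0],[-1,0,0,0,0],[-1,0,0,0,0]]]'
python3 - <<'E'
from h import *
s=save('side','side11.png')
print(blobs(s,'yellow',110,40))
cv2.imwrite('pics/crop11.png',cv2.resize(s[80:200,170:320],(500,400))[:,:,::-1])
P=robot.observe()['tool_pos']
for z in(.0,.05,.1,.131): print(z,proj('side',[P[0],P[1],z]).round(0))
E
```

```text
time: 29.13
tool_pos: [0.6051, -0.3703, 0.0182]
tool_rot: [-3.141, 0.001, 2.681]
contact_force: [0.2, -0.3, 0.0]
opening: 0.0555
grip_force: 0.0
time: 29.55
tool_pos: [0.605, -0.3701, 0.0181]
tool_rot: [-3.141, 0.001, 2.681]
contact_force: [0.2, -0.1, -0.2]
opening: 0.0264
grip_force: 0.0
time: 29.88
tool_pos: [0.605, -0.3701, 0.0178]
tool_rot: [-3.142, 0.001, 2.681]
contact_force: [-0.2, -0.6, 4.1]
opening: 0.0238
grip_force: 5.0
time: 30.3
tool_pos: [0.5652, -0.3504, 0.0811]
tool_rot: [-3.141, 0.002, 2.681]
contact_force: [1.8, -0.9, 1.5]
opening: 0.0238
grip_force: 3.0
time: 30.72
tool_pos: [0.4972, -0.3166, 0.1104]
tool_rot: [-3.141, 0.001, 2.681]
contact_force: [-0.2, -0.1, -1.6]
opening: 0.0239
grip_force: 3.0
time: 31.13
tool_pos: [0.4986, -0.3173, 0.109]
tool_rot: [3.142, 0.0, 2.681]
contact_force: [0.0, -0.5, -1.6]
opening: 0.0238
grip_force: 3.0
[(65, [245.2, 124.0])]
0.0 [[244. 128.]]
0.05 [[245. 118.]]
0.1 [[245. 107.]]
0.131 [[245. 100.]]
```

View pics/crop11.png

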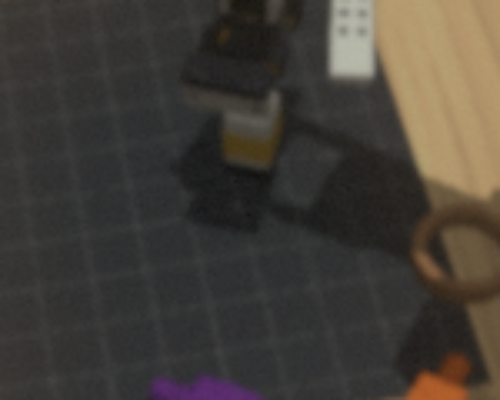

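Yellow hangs upright, with its band at crop (250,150). I'll square it on the bench, regrip and lift.

```bash
python3 -m jog '[[[-1,0,0,0.006,0],[-1,0,0,0.011,0],[-1,0,0,0.014,0],[-1,0,0,0.0175,0],[-1,0,0,0.0175,0]]]' 3
python3 -m jog '[[[-0.3,0,0,0,0],[-0.3,0,0,0,0],[-0.3,0,0,0,0],[-0.3,0,0,0,0],[-0.3,0,0,0,0]]]'
python3 -m jog '[[[-1,0,0,0,0],[-1,0,0,0,0],[-1,0,0,0,0],[-1,0,0,0,0],[-1,0,0,0,0]]]' 25
python3 -m jog '[[[-1,0,0,-0.03,0],[-1,0,0,-0.06,0],[-1,0,0,-0.09,0],[-1,0,0,-0.11,0],[-1,0,0,-0.11,0]]]'
python3 -m jog '[[[-1,0,0,0,0.12],[-1,0,0,0,0.24],[-1,0,0,0,0.36],[-1,0,0,0,0.48],[-1,0,0,0,0.6]]]'
python3 -m jog '[[[-1,0,0,0,0.12],[-1,0,0,0,0.24],[-1,0,0,0,0.36],[-1,0,0,0,0.48],[-1,0,0,0,0.546]]]'
python3 -m jog '[[[-1,0,0,0,0],[-1,0,0,0,0]]]'
```

```text
time: 31.6
tool_pos: [0.4979, -0.317, 0.091]
tool_rot: [3.141, -0.001, 2.681]
contact_force: [0.8, -0.2, -1.8]
opening: 0.0237
grip_force: 3.0
time: 32.02
tool_pos: [0.498, -0.3169, 0.0916]
tool_rot: [3.141, -0.0, 2.681]
contact_force: [-0.1, -0.3, -0.5]
opening: 0.0321
grip_force: 0.0
time: 32.43
tool_pos: [0.498, -0.3169, 0.0917]
tool_rot: [3.141, -0.0, 2.681]
contact_force: [-0.3, 0.6, 0.8]
opening: 0.0235
grip_force: 25.0
time: 32.85
tool_pos: [0.4996, -0.3184, 0.2065]
tool_rot: [-3.14, 0.008, 2.681]
contact_force: [0.8, -0.3, -1.1]
opening: 0.0234
grip_force: 25.0
time: 33.27
tool_pos: [0.4974, -0.3166, 0.1999]
tool_rot: [-3.141, -0.003, 2.075]
contact_force: [0.6, -0.5, -1.4]
opening: 0.0234
grip_force: 25.0
time: 33.68
tool_pos: [0.4974, -0.3166, 0.1998]
tool_rot: [-3.139, -0.002, 1.529]
contact_force: [0.2, -0.6, -1.1]
opening: 0.0232
grip_force: 25.0
time: 33.85
tool_pos: [0.4976, -0.3167, 0.2004]
tool_rot: [-3.14, -0.001, 1.537]
contact_force: [-0.1, -0.3, -1.8]
opening: 0.0236
grip_force: 25.0
```

```bash
python3 -m jog '[[[-1,0.035,-0.005,0,0],[-1,0.07,-0.01,0,0],[-1,0.105,-0.015,0,0],[-1,0.14,-0.02,0,0],[-1,0.175,-0.026,0,0]]]'
python3 -m jog '[[[-1,0.035,-0.005,0,0],[-1,0.07,-0.01,0,0],[-1,0.105,-0.015,0,0],[-1,0.14,-0.02,0,0],[-1,0.175,-0.026,0,0]]]'
python3 -m jog '[[[-1,0.035,-0.005,0,0],[-1,0.07,-0.01,0,0],[-1,0.105,-0.015,0,0],[-1,0.14,-0.02,0,0],[-1,0.1565,-0.025,0,0]]]'
python3 -m jog '[[[-1,0,0,0,0],[-1,0,0,0.03,0],[-1,0,0,0.06,0],[-1,0,0,0.085,0],[-1,0,0,0.095,0]]]'
python3 -m jog '[[[-1,0,0,0,0],[-1,0,0,0,0]]]'
python3 - <<'E'
from h import *
t=save('top','top12.png');s=save('side','side12.png')
for n,im in(('top',t),('side',s)):
    for c in('red','yellow','green','blue'): print(n,c,blobs(im,c,110,50)[:5])
E
```

```text
time: 34.27
tool_pos: [0.4777, -0.1396, 0.2012]
tool_rot: [-3.141, -0.0, 1.537]
contact_force: [0.3, 0.3, -1.3]
opening: 0.0238
grip_force: 25.0
time: 34.68
tool_pos: [0.458, 0.0362, 0.2014]
tool_rot: [-3.142, -0.0, 1.537]
contact_force: [2.0, 0.5, -2.2]
opening: 0.0237
grip_force: 25.0
time: 35.1
tool_pos: [0.4385, 0.1953, 0.2014]
tool_rot: [-3.142, -0.001, 1.539]
contact_force: [-0.2, -0.4, -2.1]
opening: 0.0232
grip_force: 25.0
time: 35.52
tool_pos: [0.4373, 0.1907, 0.1033]
tool_rot: [-3.136, 0.002, 1.537]
contact_force: [-1.1, -0.2, -1.5]
opening: 0.0235
grip_force: 25.0
time: 35.68
tool_pos: [0.4392, 0.1913, 0.1064]
tool_rot: [-3.14, 0.0, 1.535]
contact_force: [0.8, -0.8, -1.5]
opening: 0.0235
grip_force: 25.0
top red [(58, [167.7, 202.6]), (16, [155.0, 195.5])]
top yellow [(39, [164.6, 227.3])]
top green [(55, [159.8, 166.6]), (18, [173.0, 176.2])]
top blue [(58, [162.3, 139.5]), (50, [171.0, 152.8]), (17, [178.2, 153.5])]
side red []
side yellow [(15, [308.0, 272.1]), (14, [300.5, 267.5])]
side green [(39, [251.2, 265.2])]
side blue [(561, [243.2, 11.3]), (62, [221.3, 272.4])]
```

```bash
python3 -m jog '[[[-1,0,0,0.003,0],[-1,0,0,0.006,0],[-1,0,0,0.0075,0],[-1,0,0,0.009,0],[-1,0,0,0.009,0]]]'
python3 -m jog '[[[-1,0,0,0.0005,0],[-1,0,0,0.001,0],[-1,0,0,0.001,0]]]'
```

```text
time: 36.2
tool_pos: [0.4395, 0.1919, 0.098]
tool_rot: [3.141, -0.0, 1.535]
contact_force: [-0.3, 0.4, 0.4]
opening: 0.0232
grip_force: 25.0
time: 36.45
tool_pos: [0.4397, 0.1919, 0.0979]
tool_rot: [3.14, -0.0, 1.535]
contact_force: [-2.6, -1.9, 10.4]
opening: 0.0234
grip_force: 25.0
```

Touched down. I'll let go, rise, move clear over the case's front and look.

```bash
python3 -m jog '[[[-0.2,0,0,0,0],[-0.2,0,0,0,0],[-0.2,0,0,0,0],[-0.2,0,0,0,0],[-0.2,0,0,0,0]]]' 10
python3 -m jog '[[[-0.2,0,0,-0.01,0],[-0.1,0,0,-0.05,0],[0,0,0,-0.09,0],[0,0,0,-0.13,0],[0,0,0,-0.17,0]]]' 3
python3 -m jog '[[[0,0,0,-0.03,0],[0,0,0,-0.06,0],[0,-0.04,0,-0.06,0],[0,-0.08,0,-0.06,0],[0,-0.12,0,-0.06,0]]]'
python3 -m jog '[[[0,-0.04,0,0,0],[0,-0.08,0,0,0],[0,-0.12,0,0,0],[0,-0.16,0,0,0],[0,-0.2,0,0,0]]]'
python3 - <<'E'
from h import *
t=save('top','top13.png');s=save('side','side13.png')
cv2.imwrite('pics/crop13.png',np.hstack([cv2.resize(t[90:260,60:230],(400,400)),cv2.resize(s[210:380,170:340],(400,400))])[:,:,::-1])
a,b=[blobs(im,'orange') for im in(t,s)];print(a,b)
for n,im in(('top',t),('side',s)):
    for c in('red','yellow','green','blue'): print(n,c,blobs(im,c,110,50)[:5])
E
```

```text
time: 36.87
tool_pos: [0.4393, 0.192, 0.0966]
tool_rot: [-3.141, -0.0, 1.535]
contact_force: [-0.1, 0.2, -1.4]
opening: 0.0366
grip_force: 0.0
time: 37.28
tool_pos: [0.4388, 0.1918, 0.2685]
tool_rot: [-3.141, 0.0, 1.535]
contact_force: [1.9, -0.1, -0.2]
opening: 0.0457
grip_force: 0.0
time: 37.7
tool_pos: [0.4346, 0.0712, 0.3271]
tool_rot: [3.14, -0.0, 1.537]
contact_force: [0.5, -1.3, 0.2]
opening: 0.0459
grip_force: 0.0
time: 38.12
tool_pos: [0.4272, -0.1297, 0.3267]
tool_rot: [3.141, -0.0, 1.535]
contact_force: [1.5, 0.4, 0.7]
opening: 0.0458
grip_force: 0.0
[(566, [303.0, 117.5]), (464, [482.4, 4.3]), (160, [90.3, 162.6]), (158, [236.6, 253.3]), (73, [215.6, 235.4])] [(441, [300.0, 200.9]), (428, [158.1, 169.3]), (169, [281.8, 304.4]), (74, [291.2, 219.2]), (71, [152.6, 186.8]), (44, [280.2, 278.3])]
top red [(71, [154.5, 194.3]), (64, [167.0, 202.9])]
top yellow [(66, [155.6, 217.0])]
top green [(55, [159.8, 166.6]), (19, [172.8, 176.3])]
top blue [(92, [158.8, 232.4]), (59, [162.3, 139.6]), (49, [171.0, 152.9]), (12, [177.7, 156.2])]
side red [(64, [281.8, 261.0])]
side yellow [(73, [303.7, 252.4]), (16, [302.9, 269.4])]
side green [(40, [251.1, 265.4])]
side blue [(576, [243.2, 11.4]), (63, [221.3, 272.5]), (13, [312.0, 272.1])]
```

View pics/crop13.png

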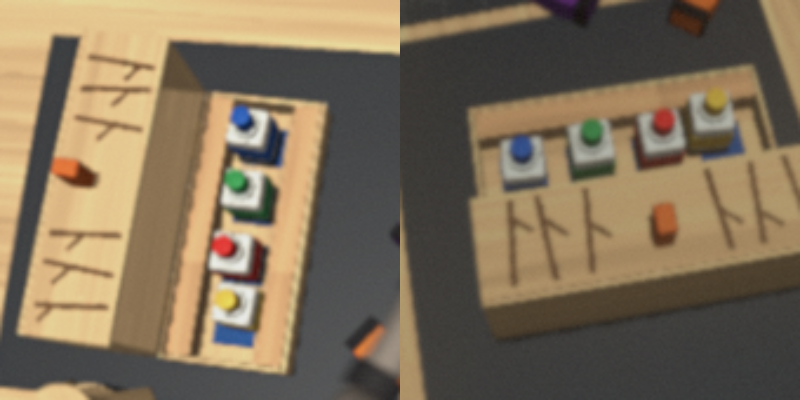

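```bash
python3 - <<'E'
from h import *
c=np.array([.550,.188]);X=np.array([.0358,.99936]);Y=np.array([-.99936,.0358])
t=cv2.imread('pics/top13.png')[:,:,::-1].copy();s=cv2.imread('pics/side13.png')[:,:,::-1].copy()
for n,a,b in(('red',[154.5,194.3],[281.8,261]),('yel',[155.6,217],[303.7,252.4]),('grn',[159.8,166.6],[251.1,265.4]),('blu',[162.3,139.6],[221.3,272.5])):
    P,e=tri(a,b);d=P[:2]-c;print(n,P.round(4),round(e,4),'case',(d@X).round(4),(d@Y).round(4))
# white body tops
for n,im,(x0,y0,x1,y1) in(('top',t,(145,125,180,240)),('side',s,(205,240,325,295))):
    h=cv2.cvtColor(im,cv2.COLOR_RGB2HSV)[y0:y1,x0:x1]; m=cv2.inRange(h,(0,0,135),(180,45,255))
    k,l,st,ce=cv2.connectedComponentsWithStats(m)
    for i in range(1,k):
        if st[i,4]>25: p=ce[i]+[x0,y0]; P=plane(n,p,.086); d=P[:2]-c; print(n,p.round(1),st[i,4],(d@X).round(4),(d@Y).round(4))
P=np.array([[*(c+Y*(.074*k-.111)),.121] for k in range(4)]); print(proj('top',P).round(1).tolist(),proj('side',P).round(1).tolist())
z=cv2.resize(np.hstack([t[185:250,140:190],s[235:300,265:335]]),None,fx=6,fy=6,interpolation=cv2.INTER_CUBIC); cv2.imwrite('pics/crop14.png',z[:,:,::-1])
E
```

```text
red [0.5131 0.1887 0.1128] 0.0006 case -0.0006 0.0369
yel [0.4555 0.1785 0.1131] 0.0005 case -0.0129 0.0941
grn [0.5872 0.1843 0.112 ] 0.0001 case -0.0024 -0.0373
blu [0.6603 0.1872 0.1129] 0.0008 case 0.0031 -0.1103
top [166.  145.2] 175 -0.0018 -0.1048
top [163.7 171.8] 177 -0.0077 -0.031
top [159.2 198.8] 173 -0.0073 0.0426
top [160.4 219.6] 205 -0.0191 0.0962
side [301.4 259. ] 157 -0.0067 0.0905
side [280.1 267.7] 161 0.0063 0.0338
side [251.  271.3] 177 0.003 -0.0382
side [222.  278.6] 190 0.0094 -0.1102
[[162.7, 138.5], [158.0, 165.7], [153.3, 193.8], [148.7, 222.7]] [[220.5, 270.1], [251.5, 265.0], [282.1, 260.0], [312.1, 254.9]]
```

View pics/crop14.png

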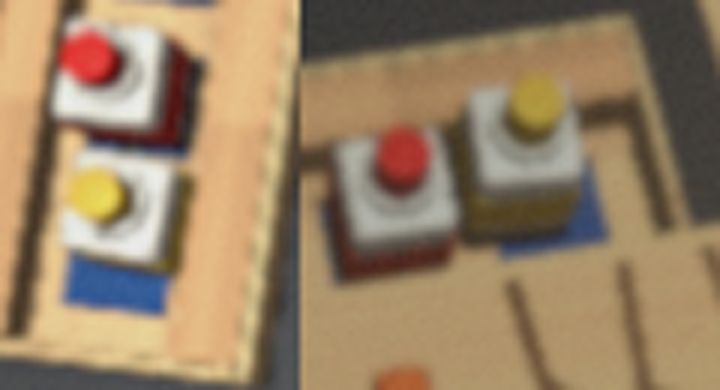

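Yellow was nudged about 20 mm towards red. It still stands upright: its cap is at z 0.113, the same as the others, and it sits at case (-0.013, 0.094), within the limits. The lid is open and nothing is held, so I'll now fetch the tab.

```bash
python3 - <<'E'
from h import *
print(tri([90.3,162.6],[281.8,304.4]))
E
python3 -m jog '[[[0.2,0.038,0.012,0,0],[0.2,0.076,0.024,0,0],[0.2,0.114,0.036,0,0],[0.2,0.152,0.048,0,0],[0.2,0.19,0.06,0,0]]]' 20
python3 -m jog '[[[0.2,0.038,0.012,0,0],[0.2,0.076,0.024,0,0],[0.2,0.114,0.036,0,0],[0.2,0.152,0.048,0,0],[0.2,0.19,0.0515,0,0]]]'
python3 -m jog '[[[0.2,0.035,0,0,0],[0.2,0.0714,0,0,0],[0.2,0.0714,0,0,0],[0.2,0.0714,0,0,0]]]'
```

```text
(array([0.5556187 , 0.31719903, 0.22574259]), np.float64(0.0006306384339001209))
time: 38.63
tool_pos: [0.4945, 0.0625, 0.3267]
tool_rot: [-3.142, -0.0, 1.535]
contact_force: [1.5, -1.9, -0.8]
opening: 0.0551
grip_force: 0.0
time: 39.05
tool_pos: [0.5532, 0.2507, 0.326]
tool_rot: [-3.141, 0.0, 1.535]
contact_force: [0.3, -0.3, 0.5]
opening: 0.0551
grip_force: 0.0
time: 39.38
tool_pos: [0.5542, 0.322, 0.3256]
tool_rot: [-3.14, 0.001, 1.539]
contact_force: [-0.1, 0.2, -0.3]
opening: 0.0553
grip_force: 0.0
```

The tab measures (0.5556, 0.3172), as predicted. I'll go down and pinch it.

```bash
python3 -m jog '[[[0.2,-0.004,0.001,0.02,0],[0.2,-0.004,0.001,0.05,0],[0.2,-0.004,0.001,0.08,0],[0.2,-0.004,0.001,0.1,0],[0.2,-0.004,0.001,0.106,0]]]' 20
python3 -m jog '[[[-1,0,0,0,0],[-1,0,0,0,0],[-1,0,0,0,0],[-1,0,0,0,0],[-1,0,0,0,0]]]'
python3 -m jog '[[[-1,0,0,0,0],[-1,0,0,0,0],[-1,0,0,0,0]]]'
```

```text
time: 39.8
tool_pos: [0.5545, 0.3136, 0.2169]
tool_rot: [-3.135, 0.003, 1.534]
contact_force: [-0.3, 0.5, -0.2]
opening: 0.0551
grip_force: 0.0
time: 40.22
tool_pos: [0.5568, 0.3154, 0.2222]
tool_rot: [3.139, -0.001, 1.535]
contact_force: [-0.2, 0.3, 0.4]
opening: 0.0261
grip_force: 0.0
time: 40.47
tool_pos: [0.5563, 0.3153, 0.2215]
tool_rot: [3.141, -0.001, 1.535]
contact_force: [-2.4, -0.3, 4.5]
opening: 0.0178
grip_force: 20.0
```

```bash
python3 -m jog '[[[-1,-0.0145,0,-0.0035,0],[-1,-0.029,0,-0.006,0],[-1,-0.0435,0,-0.0075,0],[-1,-0.0585,0,-0.008,0],[-1,-0.073,0,-0.007,0]]]'
python3 -m jog '[[[-1,-0.0145,0,0.002,0],[-1,-0.029,0,0.005,0],[-1,-0.0435,0,0.0095,0],[-1,-0.057,0,0.015,0],[-1,-0.0705,0,0.0215,0]]]'
python3 -m jog '[[[-1,-0.013,0,0.0075,0],[-1,-0.0255,0,0.016,0],[-1,-0.037,0,0.0255,0],[-1,-0.048,0,0.036,0],[-1,-0.058,0,0.047,0]]]'
python3 -m jog '[[[-1,-0.0095,0,0.012,0],[-1,-0.018,0,0.0245,0],[-1,-0.0255,0,0.038,0],[-1,-0.032,0,0.052,0],[-1,-0.037,0,0.063,0]]]'
python3 -m jog '[[[-1,0,0,0,0],[-1,0,0,0,0]]]'
```

```text
time: 40.88
tool_pos: [0.5531, 0.2407, 0.2276]
tool_rot: [-3.14, 0.0, 1.535]
contact_force: [-1.0, 3.7, -2.3]
opening: 0.0179
grip_force: 20.0
time: 41.3
tool_pos: [0.5501, 0.1697, 0.206]
tool_rot: [-3.14, 0.001, 1.534]
contact_force: [-3.7, 2.5, 0.6]
opening: 0.018
grip_force: 20.0
time: 41.72
tool_pos: [0.5476, 0.1111, 0.1586]
tool_rot: [-3.139, 0.002, 1.534]
contact_force: [-5.1, -0.4, 1.0]
opening: 0.0178
grip_force: 20.0
time: 42.13
tool_pos: [0.5461, 0.0746, 0.0947]
tool_rot: [-3.138, 0.001, 1.534]
contact_force: [-2.5, 3.0, -1.6]
opening: 0.018
grip_force: 20.0
time: 42.3
tool_pos: [0.5461, 0.0748, 0.0953]
tool_rot: [-3.137, 0.002, 1.534]
contact_force: [-5.9, -4.0, -0.7]
opening: 0.0182
grip_force: 20.0
```

Almost shut. I'll release, rise, back off and check.

```bash
python3 -m jog '[[[-1,0,0,0.002,0],[-1,0,0,0.003,0],[0.2,0,0,0.003,0],[0.2,0,0,0.003,0],[0.2,0,0,0.003,0]]]'
python3 -m jog '[[[0.2,0,0,0,0],[0.2,0,0,0,0],[0.2,0,0,-0.03,0],[0.2,0,0,-0.07,0],[0.2,0,0,-0.11,0]]]'
python3 -m jog '[[[0.2,-0.03,0,-0.04,0],[0.2,-0.07,0,-0.08,0],[0.2,-0.1,-0.02,-0.1,0],[0.2,-0.14,-0.05,-0.1,0],[0.2,-0.18,-0.08,-0.1,0]]]'
python3 -m jog '[[[0.2,-0.03,-0.02,0,0],[0.2,-0.06,-0.04,0,0],[0.2,-0.09,-0.06,0,0],[0.2,-0.09,-0.06,0,0],[0.2,-0.09,-0.06,0,0]]]'
python3 - <<'E'
from h import *
t=save('top','top15.png');s=save('side','side15.png')
for n,im in(('top',t),('side',s)):print(n,blobs(im,'orange'))
for n in('top','side'):
    a=cv2.imread(f'pics/{n}0.png').astype(int);b=cv2.imread(f'pics/{n}15.png').astype(int)
    x0,y0,x1,y1={'top':(110,110,205,250),'side':(190,215,345,320)}[n]
    print(n,np.abs(a-b)[y0:y1,x0:x1].mean())
E
```

```text
time: 42.72
tool_pos: [0.5486, 0.0767, 0.0941]
tool_rot: [3.139, 0.0, 1.535]
contact_force: [0.3, -0.1, 0.3]
opening: 0.0331
grip_force: 0.0
time: 43.13
tool_pos: [0.547, 0.077, 0.2039]
tool_rot: [-3.139, 0.0, 1.535]
contact_force: [1.5, -1.2, -0.2]
opening: 0.055
grip_force: 0.0
time: 43.55
tool_pos: [0.4822, -0.0749, 0.3034]
tool_rot: [3.137, 0.001, 1.536]
contact_force: [0.6, -1.4, 0.4]
opening: 0.0551
grip_force: 0.0
time: 43.97
tool_pos: [0.4181, -0.1626, 0.3015]
tool_rot: [3.141, 0.0, 1.531]
contact_force: [0.7, 0.1, 0.4]
opening: 0.055
grip_force: 0.0
top [(564, [303.0, 117.6]), (522, [225.7, 243.5]), (469, [482.4, 4.4]), (189, [194.2, 184.9])]
side [(434, [299.9, 201.0]), (426, [158.1, 169.4]), (111, [258.7, 224.5]), (81, [291.2, 219.1]), (70, [152.3, 186.7])]
top 2.408621553884712
side 7.4698822324628775
```

The tab is back at its starting pixels in both views, top (194.2,184.9) and side (258.7,224.5), so the lid is fully shut. I'll hand in.

```bash
python3 -m jog '[[[0.2,0,0,0,0],[0.2,0,0,0,0],[0.2,0,0,0,0]]]' >/dev/null; python3 -c "
from cell import robot
print(robot.hand_in())"
```

```text
the job is handed in; nothing more can be done
None
```

The job is handed in, with no verdict returned: the lid opened and shut fully, and all four bottles (blue, green, red, yellow) stood upright in the case when I last saw them just before shutting it; yellow had shifted about 20 mm off its mark but was within limits.

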